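# Make up the post-foot kit and the gate-hinge kit for the welder

## Robot

A 6-joint arm with a two-finger parallel gripper is mounted at the origin on the work surface. World frame = base frame: x ahead of the robot, y to its left, z up, the work surface at z = 0. Lengths are in m, angles in rad, forces in N, time in s.
With the tool pointing down it reaches from about 0.275 to 0.825 m from the base axis. Payload 4.9 kg.
Tool frame: the origin (TCP) lies where the fingers leave the gripper's body, on its centre line; the fingertips stand 73 mm ahead of it and the grasp point (between the pads) lies 54 mm ahead of it; y points along the fingers, z is the direction in which the jaws open and shut, and the axes are right-handed (so a half turn about y gives the same grasp; the last joint's range is limited). The gripper opens to 85 mm and grips with 20 to 120 N. Pads are 22 mm wide; open, the fingers measure 114 mm over their backs; the gripper's body (76 mm by 85 mm) begins 54 mm behind the grasp point. The pads swing forward as they close: fully open they stand 13 mm farther back than shut.
Start: joints at [-1.421, 0.326, -0.193, 1.052, 0, 1.437], TCP at [0.154, -0.528, 0.304] pointing down, gripper open.
Joint ranges: [-2.65, 2.65], [-0.97, 1.79], [-1.3, 1.35], [-1.93, 2.1], [-1.47, 1.37], [-3.14, 3.14]. Speed limits (rad/s): [2.57, 2.57, 3.14, 3.14, 3.14, 3.14].

## Interface

Orientations are given as a 3x3 rotation matrix whose columns are the frame's x, y, z axes.
In Python, from plant import manip gives the robot as it stands.
- The arm moves only by the tool arm_command, never from a script. Its argument "motion" is a list of rows, each a list of 3 entries, a list of its own where there are three numbers: the turn, a rotation vector about the tool's x, y, z in degrees, then the shift along the tool's x, y, z in m, then the finger opening in m, from 0 to 0.0854. A call has exactly 10 rows; each row is the pose to reach, as a shift and turn from the pose measured when the call began, along the tool's axes at that moment; what a row does not reach only later rows make up. A row lasts 1/12 s, in which the tool goes at most 41.7 mm and 7.16 degrees, less where a joint would pass 70% of its speed; a pose out of reach is approached as far as the arm can. A call with a gripper value outside its range is refused whole. The fingers move at their own pace and stop on an object; the grip force is fixed at half the most. Time passes only in rows, so rows that repeat a pose let the fingers close, or fill a call up. It gives the time, the measured TCP pose, the force and the opening at its end, in the units of the state.
- manip.sense(): the state, without advancing time (a new reading comes with each control period).
- manip.snapshot(name): name is "side" or "top"; returns a dict with "img" (400x640x3 uint8, red, green, blue), "K" (3x3 intrinsics, pixels), "pose" (4x4, takes a point from camera to world coordinates). Camera axes: x right, y up, looking along -z (the intrinsics and any distortion apply to the point x, -y, -z); pixel columns grow to the right and rows downward; lengths in m; the calibration is good to about 2 mm. A picture is of the moment at which its call begins. There is no depth.
- manip.sign_off(): hands the job in, once; it reports no verdict.
The state is a dict: "time": time; "q": joint angles; "qvel": joint speeds; "joint_torque": joint torques, N m; "ee_pos": TCP position; "tool_rot": TCP orientation; "wrist_force": force on the tool from outside, world axes, zero at the start; "wrist_torque": the same for the moment, N m; "width": finger opening in m.
Only numpy, scipy, OpenCV 4.12 (cv2) and the standard library are available. Lean on these libraries where they do the work, as an engineer would, in place of code of your own. Each camera call takes 0.05 s, during which the arm holds its last target.

## Task

Make up the two weld kits from the loose steel stock on the bench, one part to a bay. The three-bay tray is the post-foot kit: base plate in the wide bay, long pipe stub in the middle bay, angle clip in the other end bay; the two-bay tray is the gate-hinge kit: hinge lug in the wide bay, short pipe stub in the narrow bay. Set the parts down gently without dropping them, flat on the tray floor the same way up as they lie in stock, the pipes standing on end, and leave the solid round billet and the welding magnet where they are.

Things in the scene. Friction and masses are not known exactly. Their poses are not given: they have to be found in the camera images.
- tray3: Post-foot kit tray, fixed to the bench, light grey sheet steel with darker bare-steel rims, three bays in a row: outside 138 mm along its x, 274 mm along its y, walls and dividers 4 mm thick and 12 mm high above the bench, floor top 3 mm above the bench. Every bay is 130 mm long along x. Wide bay 106 mm (centre at y = +80 mm), middle bay 76 mm (centre at y = -15 mm), other end bay 76 mm (centre at y = -95 mm). Origin: centre of its underside, on the bench; z up.
- tray2: Gate-hinge kit tray, fixed to the bench, same make, two bays: outside 138 mm along its x, 194 mm along its y, walls and divider 4 mm thick and 12 mm high above the bench, floor top 3 mm above the bench. Every bay is 130 mm long along x. Wide bay 106 mm (centre at y = +40 mm), narrow bay 76 mm (centre at y = -55 mm). Origin: centre of its underside, on the bench; z up.
- base_plate: Base plate, the rectangular bright steel flat with four small bolt holes near its corners: 80 mm along x, 50 mm along y, 12 mm thick, about 0.36 kg, lying flat on the bench. Origin: centre of its underside.
- long_pipe: Long pipe stub, dark steel tube standing on end: 48 mm outside diameter, 6 mm wall, open bore, 90 mm tall, about 0.56 kg. Origin: centre of its underside, z along its axis, up.
- short_pipe: Short pipe stub, dark steel tube standing on end: 48 mm outside diameter, 6 mm wall, open bore, 45 mm tall, about 0.28 kg. Origin: centre of its underside, z along its axis, up.
- hinge_lug: Hinge lug, bright steel flat with one square end and one half-round end with an 18 mm pin hole: 80 mm along x (half-round end at +x, its radius and the hole centred at x = +20 mm), 40 mm along y with straight parallel sides from x = -40 to +20 mm, 12 mm thick, about 0.28 kg, lying flat on the bench. Origin: centre of its underside.
- angle_clip: Angle clip, a cut of dark steel angle 50 x 50 mm, 8 mm thick, 60 mm long along y, standing on one leg: that leg lies flat on the bench from x = -25 to +25 mm, the other stands up at the -x edge (x = -25 to -17 mm) to 50 mm height. The centre of mass is at x = -10 mm, 15 mm up. About 0.34 kg. Origin: centre of the lying leg's underside; z up.
- billet: Solid round billet, dark steel without a bore, 54 mm diameter, 55 mm tall, about 1 kg, standing among the stock; belongs to no kit and stays where it is. Origin: centre of its underside.
- magnet: Welding magnet, arrow-shaped red plates with a dark core, 100 x 62 x 20 mm, lying flat beside the trays; stays where it is. Origin: near the middle of its underside.
Not all that is in view belongs to the job. What is shaped like the hinge_lug but yellow is not meant.

How it is judged:
By the outcome, as a careful person would: the job done as asked, in the order asked, and still so for the second after the job is handed in, with the robot touching nothing.
It also fails if it takes over 125 s, if anything falls off the work surface, if the arm or the gripper's body presses on something with over 40 N, if the wrist force passes 120 N, or if a joint passes its speed limit or range.

## Working session

There is one attempt and no reset: what is moved stays moved. The work goes in short steps, Python scripts to look and compute and a tool call to move; the robot and the scene stay as the last step left them, time stands still between calls to the robot, and variables do not carry over. Pictures are saved under pics/ and viewed, and the job is handed in when it is done.

Besides the shell and the picture viewer there is one more tool, called after "Call:" as name(argument=value, ...) on one line, values as JSON. arm_command: Moves the arm, as the interface text tells. Its arguments: {"type":"object","properties":{"motion":{"type":"array","items":{"type":"array"}}},"required":["motion"]}

```bash
ls -R . | head -30; mkdir -p pics; python3 - <<'E'
from plant import manip
import cv2,numpy as np
s=manip.sense()
for k,v in s.items(): print(k,np.round(v,4).tolist())
for n in("top","side"):
    d=manip.snapshot(n); cv2.imwrite(f"pics/{n}0.png",d["img"][:,:,::-1]); np.savez(f"pics/{n}0.npz",**{k:d[k] for k in("img","K","pose")})
    print(n,[k for k in d],np.round(d["K"],2).tolist(),np.round(d["pose"],4).tolist())
E
```

```text
.:
pics

./pics:
time 0.0
q [-1.4212, 0.327, -0.1936, 1.052, 0.0, 1.4366]
qvel [0.0012, -0.0005, -0.0003, -0.0, 0.0017, 0.0009]
joint_torque [0.0003, -44.34, 26.244, 0.0154, -0.0, -0.0]
ee_pos [0.154, -0.5275, 0.3031]
tool_rot [[-0.96, -0.0003, 0.28], [-0.28, 0.0017, -0.96], [-0.0002, -1.0, -0.0017]]
wrist_force [-0.7189, 0.1524, 0.4459]
wrist_torque [-0.0066, 0.0563, 0.0166]
width 0.0856
top ['img', 'K', 'pose'] [[372.12, 0.0, 319.9], [0.0, 372.12, 200.21], [0.0, 0.0, 1.0]] [[-0.0195, 0.9971, -0.074, 0.3692], [-0.9992, -0.0169, 0.0359, 0.0415], [0.0346, 0.0746, 0.9966, 0.9958], [0.0, 0.0, 0.0, 1.0]]
side ['img', 'K', 'pose'] [[441.39, 0.0, 326.42], [0.0, 441.39, 205.88], [0.0, 0.0, 1.0]] [[0.861, -0.3104, 0.4029, 0.9198], [0.508, 0.4867, -0.7107, -0.8991], [0.0245, 0.8165, 0.5768, 0.7825], [0.0, 0.0, 0.0, 1.0]]
```

View pics/top0.png

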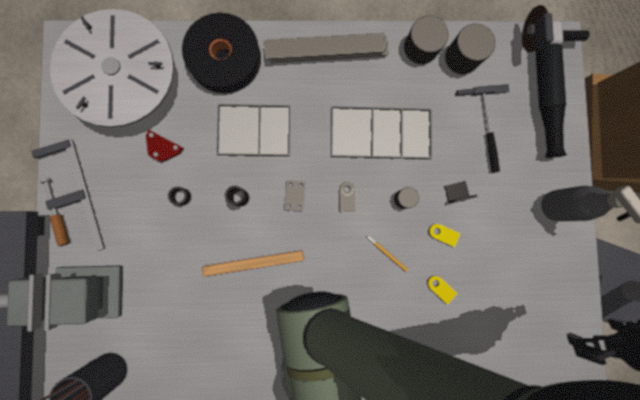

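View pics/side0.png

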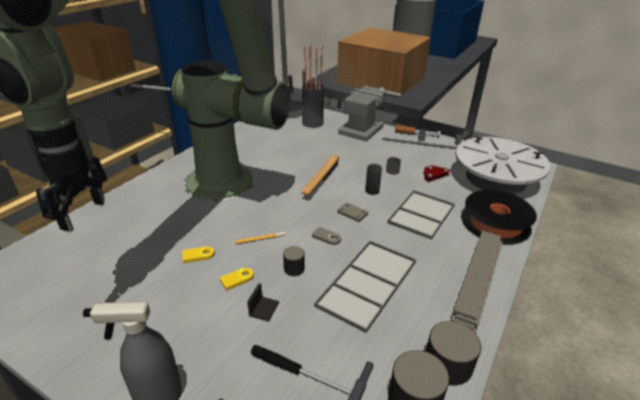

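The top view has image up ≈ world +x and image left ≈ +y. Stock row:
- short pipe (180,197)
- long pipe (237,197)
- base plate (294,196)
- lug (347,197)
- billet (406,198)
- angle clip (459,192)

tray2 is at (254,131) and tray3 at (381,133), both with the wide bay on the left. The side view confirms it: the tall tube is at (373,180) and the short one at (393,165). Next I'll zoom in and measure.

```bash
cat > h.py <<'E'
import numpy as np,cv2
def load(n): d=np.load(f"pics/{n}.npz"); return d["img"],d["K"],d["pose"]
def ray(K,P,u,v):
    d=np.array([(u-K[0,2])/K[0,0],-(v-K[1,2])/K[1,1],-1.0]); return P[:3,3],P[:3,:3]@d
def onplane(K,P,uv,z):
    out=[]
    for u,v in np.atleast_2d(uv):
        o,d=ray(K,P,u,v); out.append(o+d*(z-o[2])/d[2])
    return np.array(out)
def proj(K,P,X):
    c=(np.atleast_2d(X)-P[:3,3])@P[:3,:3]; return np.stack([K[0,0]*c[:,0]/-c[:,2]+K[0,2],K[1,1]*-c[:,1]/-c[:,2]+K[1,2]],1)
E
python3 - <<'E'
from h import *
i,K,P=load("top0")
c=i[175:220,155:315,::-1]; c2=i[175:220,315:475,::-1]
cv2.imwrite("pics/z1.png",np.vstack([cv2.resize(c,None,fx=5,fy=5,interpolation=2),cv2.resize(c2,None,fx=5,fy=5,interpolation=2)]))
c=i[95:170,205:445,::-1]; cv2.imwrite("pics/z2.png",cv2.resize(c,None,fx=3.3,fy=3.3,interpolation=2))
i,K,P=load("side0")
c=i[150:330,230:470,::-1]; cv2.imwrite("pics/z3.png",cv2.resize(c,None,fx=3.3,fy=3.3,interpolation=2))
E
```

```text
(no output)
```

View pics/z1.png

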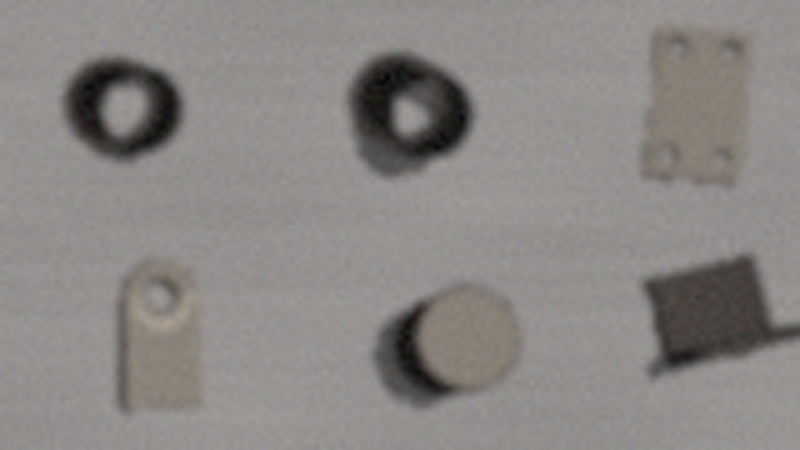

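View pics/z2.png

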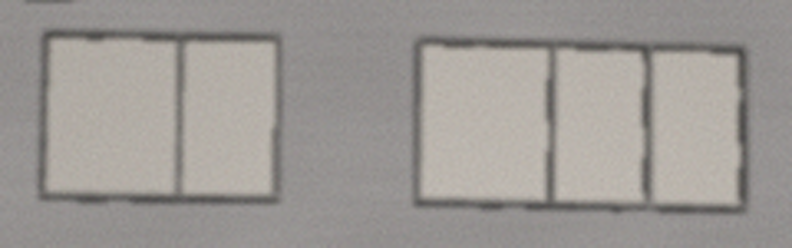

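View pics/z3.png

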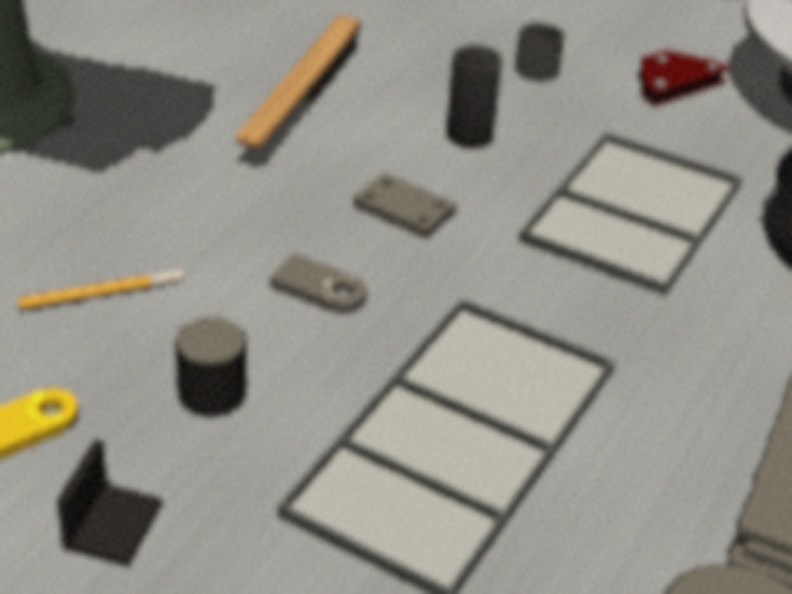

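Zoom: the clip's standing leg is on its robot-facing edge (side zoom (60,500)–(100,445)). The lug's round end points to +x. Next I'll compute poses from masks.

```bash
cat > m1.py <<'E'
from h import *
i,K,P=load("top0")
g=i.astype(int)
def comp(mask,u,v):
    n,l,s,c=cv2.connectedComponentsWithStats(mask.astype(np.uint8)); k=l[v,u]
    return (l==k) if k else None
def f(m):
    b=cv2.GaussianBlur(m.astype(np.float32),(0,0),.01) if 0 else m.astype(np.uint8)
    cs,_=cv2.findContours(b,cv2.RETR_EXTERNAL,cv2.CHAIN_APPROX_NONE); return max(cs,key=cv2.contourArea)[:,0].astype(float)
def rect(uv,z):
    X=onplane(K,P,uv,z)[:,:2]; r=cv2.minAreaRect((X*1000).astype(np.float32)); return np.round(r[0],1),np.round(r[1],1),round(r[2],1)
bf=cv2.GaussianBlur(i,(0,0),1).astype(int)
rb=bf[:,:,0]-bf[:,:,2]
for n,(u,v) in dict(plate=(294,196),lug=(347,202)).items():
    w=rb[v-6:v+6,u-4:u+4].mean(); bg=rb[170:180,280:360].mean(); print(n,w,bg)
    m=comp(rb>(w+bg)/2,u,v); print(m.sum(),rect(f(m),.012))
    mm=cv2.moments(f(m).astype(np.float32)); 
gr=bf.sum(2)/3
fl=gr[120:140,340:360].mean();rim=gr[100:112].min()
print("floor",fl,"bench",gr[170:180,280:360].mean(),"rim",gr[105:112,340:420].min(0).mean())
th=(fl+gr[170:180,280:360].mean())/2
for n,(u,v) in dict(t3w=(350,133),t3m=(386,133),t3e=(417,133),t2w=(238,131),t2n=(274,131)).items():
    m=comp(gr>th,u,v); print(n,m.sum(),rect(f(m),.003))
for n,(u,v) in dict(long=(237,197),short=(180,197)).items():
    pass
np.set_printoptions(linewidth=250)
print(gr[183:212,222:252].astype(int)); print(gr[183:212,166:196].astype(int))
E
python3 m1.py
```

```text
plate 16.71875 4.90375
524 (array([456.7,  73.8]), array([50.2, 78.7]), 85.3)
lug 17.447916666666668 4.90375
366 (array([452.3, -66.4]), array([37.4, 74.9]), 88.7)
floor 178.8925 bench 145.18833333333333 rim 110.1375
t3w 1580 (array([627.6, -84.8]), array([100.3, 122.1]), 87.1)
t3m 1054 (array([ 624.2, -178.5]), array([ 66., 121.]), 88.0)
t3e 1024 (array([ 621.7, -259.9]), array([ 63.7, 120.8]), 87.9)
t2w 1558 (array([637.1, 221.2]), array([ 96.1, 120.3]), 88.3)
t2n 1108 (array([634.3, 127.4]), array([ 67.3, 118.4]), 89.3)
[[144 144 144 145 145 145 145 145 144 143 142 142 141 140 140 141 143 145 146 145 144 145 145 145 144 145 145 145 145 146]
 [145 145 145 146 146 146 145 142 140 136 133 131 130 129 130 133 138 142 145 145 145 145 145 145 145 145 145 145 145 145]
 [146 146 146 147 146 144 140 133 126 119 113 109 107 107 110 116 125 133 138 141 143 145 146 146 145 145 145 145 145 145]
 [146 146 147 146 144 138 128 116 104  94  86  81  79  79  84  92 102 114 124 132 137 142 144 145 145 145 145 145 145 145]
 [145 146 146 144 138 127 111  94  80  69  61  56  53  54  59  67  77  89 101 1
[... 5864 characters left out ...]
114 106  99  92  87  86  90 100 112 121 128 134 139 141 143 145 144 144 143 144 144]
 [146 145 145 145 145 144 142 140 136 132 127 121 116 112 112 116 123 131 136 140 142 143 143 144 144 143 143 143 144 144]
 [146 145 145 144 145 144 144 143 143 141 139 136 133 131 131 133 137 140 143 144 144 144 144 144 144 143 143 143 144 143]
 [145 145 144 144 144 144 144 144 144 144 143 142 141 141 141 141 142 143 144 144 144 143 144 144 144 143 143 144 143 143]
 [144 144 144 144 144 144 144 143 143 143 143 143 143 143 143 143 143 143 144 144 143 143 143 143 143 143 143 144 143 143]
 [144 144 144 144 144 144 144 143 143 143 143 143 144 144 143 143 143 143 144 143 143 143 143 143 143 143 144 144 144 144]]
```

The tray bay spacings come out at 175.2 mm (175 expected) and 93.9 mm (95 expected), and the plate size matches. Next: the pipes and clip from the side silhouettes, cross-checked against the top view.

```bash
cat > m2.py <<'E'
from h import *
np.set_printoptions(suppress=True,precision=1)
it,Kt,Pt=load("top0"); i,K,P=load("side0")
gr=cv2.GaussianBlur(i,(0,0),.7).astype(float).mean(2)
gt=cv2.GaussianBlur(it,(0,0),.7).astype(float).mean(2)
def comp(mask,u,v):
    n,l,s,c=cv2.connectedComponentsWithStats(mask.astype(np.uint8)); return (l==l[v,u]),s[l[v,u]]
from scipy.optimize import least_squares
th=np.linspace(0,2*np.pi,120,endpoint=False)
for n,(u,v),h,r in (("long",(373,180),.09,.024),("short",(393,166),.045,.024),("billet",(294,262),.055,.027)):
    bg=gr[v-30:v-20,u-20:u+20].mean() if n!="billet" else 140; dk=np.percentile(gr[v-4:v+5,u-4:u+4],20)
    m,s=comp(gr<(bg+dk)/2,u,v) if n!="billet" else comp(gr<110,u,v)
    vs,us=np.nonzero(m)
    # silhouette: mid columns over centre rows -> bearing ; bottom row -> near point on bench
    rows=range(s[1]+s[3]//3,s[1]+2*s[3]//3)
    az=[];hw=[]
    for r_ in rows:
        c=us[vs==r_]; a=[np.arctan2(*ray(K,P,x,r_)[1][[1,0]]) for x in(c.min()-.5,c.max()+.5)]; az.append(np.mean(a)); hw.append(abs(a[0]-a[1])/2)
    a=np.mean(az); D=r/np.sin(np.mean(hw))
    b=onplane(K,P,[us[vs==vs.max()].mean(),vs.max()+.5],0)[0]; t=onplane(K,P,[us[vs==vs.min()].mean(),vs.min()-.5],h)[0]
    c=P[:2,3]; dn=np.linalg.norm(b[:2]-c)+r; df=np.linalg.norm(t[:2]-c)-r
    e=np.array([np.cos(a),np.sin(a)])
    print(n,s,"near",(c+e*dn)*1e3,"far",(c+e*df)*1e3,"width-range",D*1e3,dn*1e3)
    X=np.r_[c+e*(dn+ (df if n!="billet" else dn))/2]
    cz=[np.r_[X[0]+r*np.cos(q),X[1]+r*np.sin(q),z] for q in th for z in(0,h)]
    p=proj(Kt,Pt,np.array(cz)); print("  top pred u",p[:,0].min(),p[:,0].max(),"v",p[:,1].min(),p[:,1].max())
print("short top row/col half-levels")
for (u,v) in((237,196),(180,196)):
    R=gt[v]; C=gt[:,u]
    cr=lambda A,lo,hi:[round(k+(A[k]-90)/(A[k]-A[k+1]),1) for k in range(lo,hi) if (A[k]-90)*(A[k+1]-90)<0]
    print(cr(R,u-20,u+20),cr(C,v-20,v+20))
big=cv2.resize(i[270:330,235:285,::-1],None,fx=10,fy=10,interpolation=2); cv2.imwrite("pics/z4.png",big)
big=cv2.resize(it[170:215,435:485,::-1],None,fx=12,fy=12,interpolation=2); cv2.imwrite("pics/z5.png",big)
E
python3 m2.py
```

```text
long [365 164  17  31 420] near [452.9 219.6] far [455.5 213.5] width-range 1261.6419891346804 1212.234690313044
  top pred u 224.213699934723 249.82323077437874 v 184.51679981488007 206.38251924475097
short [386 157  14  17 201] near [456.6 376.9] far [460.1 367.3] width-range 1450.904387383471 1357.4802754362486
  top pred u 166.13605243337685 190.86327062786705 v 185.90003777338953 205.84264816535668
billet [283 252  22  25 419] near [ 444.5 -220.1] far [ 457.8 -239.2] width-range 808.8861946722158 828.7955253405422
  top pred u 393.2982471266777 419.18008703121757 v 186.0994136239015 208.26043076387606
short top row/col half-levels
[np.float64(225.0), np.float64(233.4), np.float64(248.7)] [np.float64(186.1), np.float64(193.8), np.float64(201.7), np.float64(207.7)]
[np.float64(168.0), np.float64(175.0), np.float64(184.3), np.float64(190.7)] [np.float64(186.9), np.float64(191.2), np.float64(201.7), np.float64(206.2)]
```

```bash
sleep 1
```

```text
(no output)
```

View pics/z4.png

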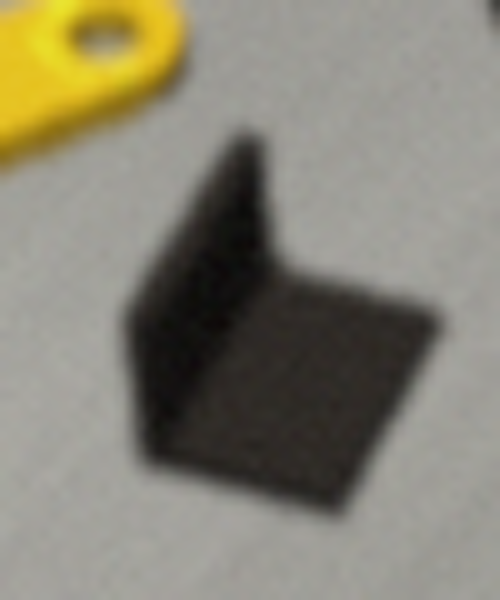

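View pics/z5.png

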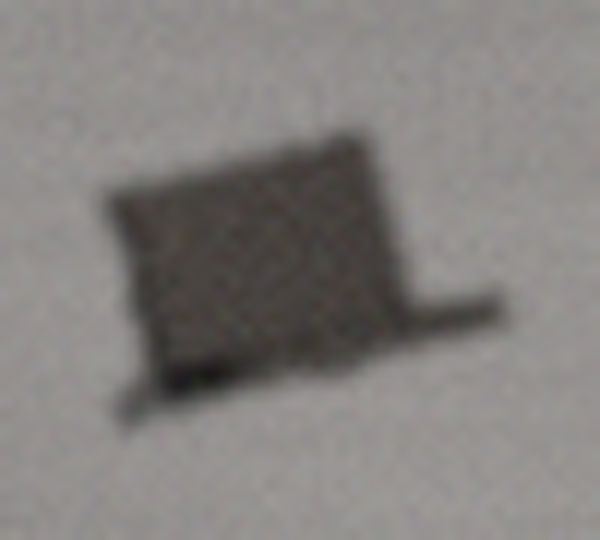

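```bash
python3 - <<'E'
from h import *
np.set_printoptions(suppress=True,precision=1)
i,K,P=load("side0")
for u,v,z in((279.2,301.7,.008),(269.3,321.3,0),(249.5,316.3,0),(247.7,301,.05),(259.8,283,.05)): print("side",z,onplane(K,P,[u,v],z)[0]*1e3)
i,K,P=load("top0")
for u,v,z in((444.2,185.8,.008),(465.2,180.8,.008),(476.9,195.5,.05),(445.5,204.2,.05),(347.4,190.2,.012)): print("top",z,onplane(K,P,[u,v],z)[0]*1e3)
# bay centres + plate + lug mid lines
b=cv2.GaussianBlur(i,(0,0),.8).astype(float); rb=b[:,:,0]-b[:,:,2]
for v in (197,200,203): 
    A=rb[v]; print(v,[round(k+(A[k]-11)/(A[k]-A[k+1]),1) for k in range(330,365) if (A[k]-11)*(A[k+1]-11)<0])
for u in (341,344,350,352):
    A=rb[:,u]; print(u,[round(k+(A[k]-11)/(A[k]-A[k+1]),1) for k in range(175,220) if (A[k]-11)*(A[k+1]-11)<0])
# outer tray rims
g=b.mean(2)
for v in (115,133,150): print("rimrow",v,[k for k in range(200,450) if g[v,k]<125 and g[v,k]<=g[v,k-1] and g[v,k]<=g[v,k+1]])
for u in (235,270,350,385,417): print("rimcol",u,[k for k in range(98,166) if g[k,u]<130 and g[k,u]<=g[k-1,u] and g[k,u]<=g[k+1,u]])
E
```

```text
side 0.008 [ 482.1 -335.5    8. ]
side 0 [ 492.6 -388.6    0. ]
side 0 [ 446.2 -400.5   -0. ]
side 0.05 [ 446.1 -400.7   50. ]
side 0.05 [ 435.  -343.1   50. ]
top 0.008 [ 475.9 -331.     8. ]
top 0.008 [ 488.6 -389.2    8. ]
top 0.05 [ 444.7 -399.8   50. ]
top 0.05 [ 423.6 -316.4   50. ]
top 0.012 [467.7 -67.8  12. ]
197 [np.float64(339.8), np.float64(354.2)]
200 [np.float64(354.3)]
203 [np.float64(339.5), np.float64(354.5)]
341 [np.float64(184.8), np.float64(210.5)]
344 []
350 [np.float64(182.5)]
352 [np.float64(210.8)]
rimrow 115 [218, 259, 331, 401, 430]
rimrow 133 [217, 331, 401, 430]
rimrow 150 [217, 289, 371, 400, 430]
rimcol 235 [105, 155]
rimcol 270 [106, 155]
rimcol 350 [107, 157]
rimcol 385 [108, 109, 157]
rimcol 417 [109, 158]
```

Measured positions in mm:

| Item | Position | Yaw / note |
|---|---|---|
| base plate | (456.7, 73.8) | −4.7° |
| lug | (452, −66.6) | about −1.5° |
| long pipe | (453, 216.5) | |
| short pipe | (456.5, 370) | |
| clip, standing-leg centre | (444, −370.5) | 12° |

The two views agree to 2–5 mm. I'll write the move helper next and start with the plate.

```bash
cat > mv.py <<'E'
import sys,numpy as np
from scipy.spatial.transform import Rotation as Ro
from plant import manip
s=manip.sense(); R=np.array(s["tool_rot"]);p=np.array(s["ee_pos"])
np.set_printoptions(suppress=True,precision=4)
y=np.degrees(np.arctan2(R[1,2],R[0,2]))
print("t",round(s["time"],2),"p",p,"yaw",round(y,2),"tilt",np.round(R[2],3),"F",np.round(s["wrist_force"],1),"w",round(s["width"],4),"q",np.round(s["q"],2))
a=[float(x) for x in sys.argv[1:]]
for k in range(0,len(a),4):
    x=np.array(a[k:k+3])/1000; Y=np.radians(a[k+3])
    z=np.array([np.cos(Y),np.sin(Y),0]); yy=np.array([0,0,-1.]); T=np.stack([np.cross(yy,z),yy,z],1)
    print("turn",np.degrees(Ro.from_matrix(R.T@T).as_rotvec()).round(2),"shift",R.T@(x-p))
E
python3 mv.py 457 74 200 85.3 457 74 200 -5
```

```text
t 0.1 p [ 0.154  -0.5276  0.3032] yaw -73.74 tilt [-0.    -1.    -0.002] F [-0.3  0.   0.6] w 0.0855 q [-1.42  0.33 -0.19  1.05  0.    1.44]
turn [   0.   -159.04   -0.12] shift [-0.4593  0.104  -0.4925]
turn [  0.07 -68.74  -0.06] shift [-0.4593  0.104  -0.4925]
```

Call:
arm_command(motion=[[[0,-70,0],[-0.3,0.03,-0.32],0.07],[[0,-70,0],[-0.3,0.03,-0.32],0.07],[[0,-70,0],[-0.3,0.03,-0.32],0.07],[[0,-70,0],[-0.3,0.03,-0.32],0.07],[[0,-70,0],[-0.3,0.03,-0.32],0.07],[[0,-70,0],[-0.3,0.03,-0.32],0.07],[[0,-70,0],[-0.3,0.03,-0.32],0.07],[[0,-70,0],[-0.3,0.03,-0.32],0.07],[[0,-70,0],[-0.3,0.03,-0.32],0.07],[[0,-70,0],[-0.3,0.03,-0.32],0.07]])

```text
time: 0.93
ee_pos: [0.342, -0.1552, 0.2752]
tool_rot: [[-0.06, -0.0, 0.998], [-0.998, 0.001, -0.06], [-0.001, -1.0, -0.0]]
wrist_force: [0.8, 0.1, -0.4]
width: 0.0699
```

```bash
python3 mv.py 457 74 150 85.3
```

```text
t 0.93 p [ 0.342  -0.1552  0.2752] yaw -3.45 tilt [-0.001 -1.    -0.   ] F [ 0.8  0.1 -0.4] w 0.0699 q [-0.62  0.03 -0.64  0.9   0.    1.01]
turn [ -0.06 -88.75  -0.07] shift [-0.2355  0.1255  0.101 ]
```

Call:
arm_command(motion=[[[0,-70,0],[-0.2355,0.12,0.101],0.07],[[0,-70,0],[-0.2355,0.12,0.101],0.07],[[0,-70,0],[-0.2355,0.12,0.101],0.07],[[0,-70,0],[-0.2355,0.12,0.101],0.07],[[0,-70,0],[-0.2355,0.12,0.101],0.07],[[0,-70,0],[-0.2355,0.12,0.101],0.07],[[0,-70,0],[-0.2355,0.12,0.101],0.07],[[0,-70,0],[-0.2355,0.12,0.101],0.07],[[0,-70,0],[-0.2355,0.12,0.101],0.07],[[0,-70,0],[-0.2355,0.12,0.101],0.07]])

```text
time: 1.77
ee_pos: [0.4565, 0.0749, 0.1546]
tool_rot: [[0.92, -0.002, 0.391], [-0.391, 0.001, 0.921], [-0.002, -1.0, 0.0]]
wrist_force: [-0.1, -0.3, -0.3]
width: 0.0699
```

```bash
python3 mv.py 457 74 76 85.3
```

```text
t 1.77 p [0.4565 0.0749 0.1546] yaw 67.0 tilt [-0.002 -1.     0.   ] F [-0.1 -0.3 -0.3] w 0.0699 q [ 0.    0.34 -0.62  0.62  0.    0.4 ]
turn [ -0.05 -18.3   -0.13] shift [ 0.001   0.0786 -0.0007]
```

Call:
arm_command(motion=[[[0,-7,0],[0.001,0.01,-0.001],0.068],[[0,-14,0],[0.001,0.02,-0.001],0.068],[[0,-18.3,0],[0.001,0.035,-0.001],0.068],[[0,-18.3,0],[0.001,0.05,-0.001],0.068],[[0,-18.3,0],[0.001,0.06,-0.001],0.068],[[0,-18.3,0],[0.001,0.068,-0.001],0.068],[[0,-18.3,0],[0.001,0.072,-0.001],0.068],[[0,-18.3,0],[0.001,0.076,-0.001],0.068],[[0,-18.3,0],[0.001,0.079,-0.001],0.068],[[0,-18.3,0],[0.001,0.079,-0.001],0.068]])

```text
time: 2.6
ee_pos: [0.4568, 0.0737, 0.0754]
tool_rot: [[0.997, -0.002, 0.082], [-0.082, 0.001, 0.997], [-0.002, -1.0, 0.001]]
wrist_force: [-0.2, -0.5, -0.4]
width: 0.0677
```

```bash
cat > pic.py <<'E'
import sys,cv2,numpy as np
from plant import manip
n=sys.argv[1]; cam=sys.argv[2]; u0,u1,v0,v1=map(int,sys.argv[3:7])
d=manip.snapshot(cam); np.savez(f"pics/{n}.npz",**{k:d[k] for k in("img","K","pose")})
c=d["img"][v0:v1,u0:u1,::-1]; f=min(780/(u1-u0),580/(v1-v0)); cv2.imwrite(f"pics/{n}.png",cv2.resize(c,None,fx=f,fy=f,interpolation=2))
E
python3 mv.py 457 74 76 85.3; python3 pic.py s1 side 300 400 160 240
```

```text
t 2.6 p [0.4568 0.0737 0.0754] yaw 85.3 tilt [-0.002 -1.     0.001] F [-0.2 -0.5 -0.4] w 0.0677 q [-0.    0.47 -0.68  0.42  0.    0.08]
turn [-0.07  0.   -0.13] shift [ 0.0001 -0.0006  0.0003]
```

View pics/s1.png

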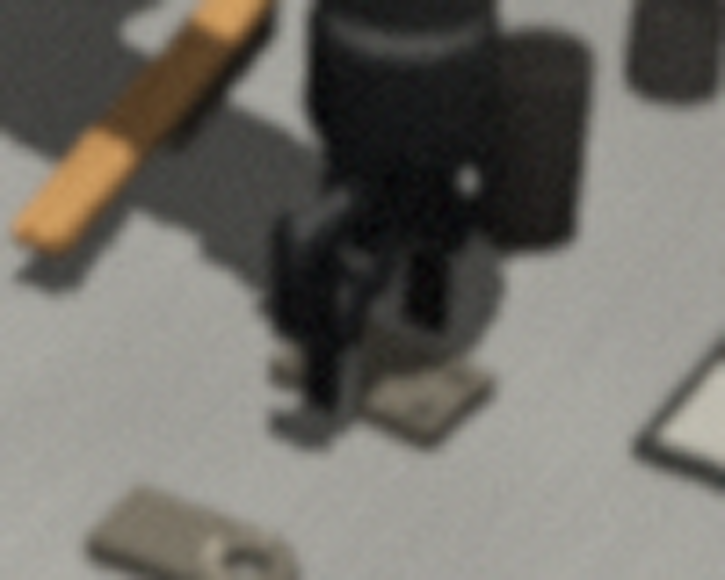

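The fingers straddle the plate (near finger about (320,400) in the crop, beside the plate). I'll close, going down 3 mm more because the tips retract when open.

Call:
arm_command(motion=[[[0,0,0],[0,0.0015,0],0.068],[[0,0,0],[0,0.003,0],0.06],[[0,0,0],[0,0.003,0],0.054],[[0,0,0],[0,0.003,0],0.05],[[0,0,0],[0,0.003,0],0.045],[[0,0,0],[0,0.003,0],0.04],[[0,0,0],[0,0.003,0],0.03],[[0,0,0],[0,0.003,0],0.03],[[0,0,0],[0,0.003,0],0.03],[[0,0,0],[0,0.003,0],0.03]])

```text
time: 3.48
ee_pos: [0.457, 0.0735, 0.0734]
tool_rot: [[0.997, -0.002, 0.082], [-0.082, 0.001, 0.997], [-0.002, -1.0, 0.001]]
wrist_force: [-1.5, -0.2, 7.5]
width: 0.048
```

```bash
python3 mv.py 457 74 140 85.3 627 -85 140 88
```

```text
t 3.48 p [0.457  0.0735 0.0734] yaw 85.27 tilt [-0.002 -1.     0.001] F [-1.5 -0.2  7.5] w 0.048 q [-0.    0.48 -0.69  0.41  0.    0.08]
turn [-0.03 -0.03 -0.09] shift [-0.0002 -0.0666  0.0006]
turn [-0.03 -2.73 -0.09] shift [ 0.1824 -0.067  -0.1439]
```

Gripped at 48 mm, tips just touching the bench (7.5 N). Lifting and checking.

Call:
arm_command(motion=[[[0,0,0],[0,-0.01,0],0.03],[[0,0,0],[0,-0.03,0],0.03],[[0,0,0],[0,-0.05,0],0.03],[[0,0,0],[0,-0.067,0],0.03],[[0,-2.7,0],[0.03,-0.067,-0.024],0.03],[[0,-2.7,0],[0.06,-0.067,-0.048],0.03],[[0,-2.7,0],[0.1,-0.067,-0.08],0.03],[[0,-2.7,0],[0.14,-0.067,-0.11],0.03],[[0,-2.7,0],[0.17,-0.067,-0.134],0.03],[[0,-2.7,0],[0.1824,-0.067,-0.144],0.03]])

```text
time: 4.32
ee_pos: [0.629, -0.0877, 0.1397]
tool_rot: [[0.999, -0.001, 0.037], [-0.037, -0.0, 0.999], [-0.0, -1.0, -0.0]]
wrist_force: [1.0, 0.0, -2.6]
width: 0.048
```

```bash
python3 mv.py 627 -85 77 88; python3 pic.py s2 side 250 470 150 330
```

```text
t 4.32 p [ 0.629  -0.0877  0.1397] yaw 87.9 tilt [-0. -1. -0.] F [ 1.   0.  -2.6] w 0.048 q [-0.25  0.62 -0.16  0.79 -0.   -0.22]
turn [ 0.01 -0.1  -0.03] shift [-0.0021  0.0627  0.0026]
```

View pics/s2.png

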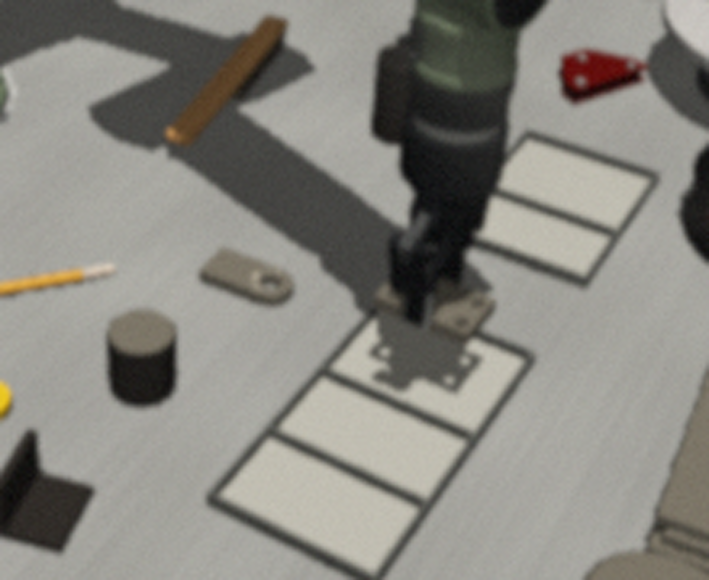

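The plate hangs level at crop (435,305), above tray3's wide bay. Lowering it.

Call:
arm_command(motion=[[[0,0,0],[-0.002,0.012,0.0026],0.03],[[0,0,0],[-0.002,0.026,0.0026],0.03],[[0,0,0],[-0.002,0.04,0.0026],0.03],[[0,0,0],[-0.002,0.05,0.0026],0.03],[[0,0,0],[-0.002,0.056,0.0026],0.03],[[0,0,0],[-0.002,0.059,0.0026],0.03],[[0,0,0],[-0.002,0.061,0.0026],0.03],[[0,0,0],[-0.002,0.0625,0.0026],0.03],[[0,0,0],[-0.002,0.0635,0.0026],0.03],[[0,0,0],[-0.002,0.0635,0.0026],0.03]])

```text
time: 5.2
ee_pos: [0.6318, -0.0893, 0.077]
tool_rot: [[0.999, 0.006, 0.04], [-0.04, -0.004, 0.999], [0.006, -1.0, -0.004]]
wrist_force: [-1.2, -0.5, -4.0]
width: 0.0479
```

```bash
python3 mv.py 627 -85 76.5 88
```

```text
t 5.2 p [ 0.6318 -0.0893  0.077 ] yaw 87.71 tilt [ 0.006 -1.    -0.004] F [-1.2 -0.5 -4. ] w 0.0479 q [-0.26  0.7  -0.21  0.66 -0.   -0.22]
turn [ 0.22 -0.29  0.34] shift [-0.005   0.0005  0.0041]
```

Call:
arm_command(motion=[[[0,0,0],[-0.001,0,0.001],0.03],[[0,0,0],[-0.003,0,0.002],0.03],[[0.2,0,0.3],[-0.005,0,0.004],0.03],[[0.2,0,0.3],[-0.005,0,0.004],0.03],[[0.2,0,0.3],[-0.005,0,0.004],0.03],[[0.2,0,0.3],[-0.005,0,0.004],0.03],[[0.2,0,0.3],[-0.005,0.0005,0.004],0.03],[[0.2,0,0.3],[-0.005,0.0008,0.004],0.03],[[0.2,0,0.3],[-0.005,0.001,0.004],0.03],[[0.2,0,0.3],[-0.005,0.001,0.004],0.03]])

```text
time: 6.03
ee_pos: [0.6272, -0.0852, 0.0764]
tool_rot: [[0.999, 0.001, 0.04], [-0.04, -0.001, 0.999], [0.001, -1.0, -0.0]]
wrist_force: [-1.5, 1.2, 3.1]
width: 0.048
```

```bash
python3 mv.py 627 -85 76.5 88; python3 pic.py s3 side 330 430 200 280
```

```text
t 6.03 p [ 0.6272 -0.0852  0.0764] yaw 87.71 tilt [ 0.001 -1.    -0.   ] F [-1.5  1.2  3.1] w 0.048 q [-0.25  0.7  -0.22  0.66 -0.   -0.21]
turn [ 0.03 -0.29  0.06] shift [-0.0002 -0.0001  0.0002]
```

View pics/s3.png

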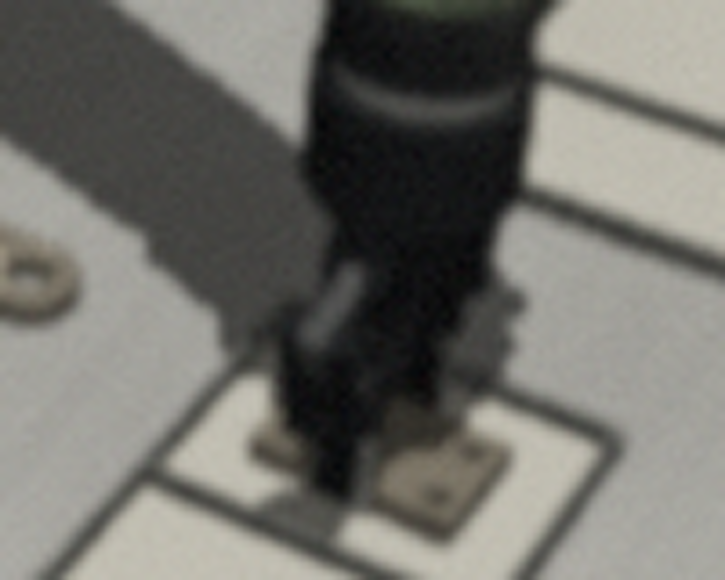

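The plate sits on the bay floor (crop (380,470)), and the wrist force has gone from −4 to +3 N. I'll release it narrowly and lift.

Call:
arm_command(motion=[[[0,0,0],[0,0,0],0.05],[[0,0,0],[0,0,0],0.053],[[0,0,0],[0,0,0],0.056],[[0,0,0],[0,0,0],0.058],[[0,0,0],[0,0,0],0.058],[[0,0,0],[0,-0.005,0],0.058],[[0,0,0],[0,-0.02,0],0.058],[[0,0,0],[0,-0.05,0],0.058],[[0,0,0],[0,-0.08,0],0.07],[[0,0,0],[0,-0.11,0],0.08]])

```text
time: 6.92
ee_pos: [0.6267, -0.085, 0.1877]
tool_rot: [[0.999, 0.0, 0.04], [-0.04, -0.0, 0.999], [0.0, -1.0, -0.0]]
wrist_force: [0.8, 0.9, 0.1]
width: 0.0791
```

```bash
python3 mv.py 453 216.5 200 0; python3 pic.py t1 top 205 445 95 215
```

```text
t 6.92 p [ 0.6267 -0.085   0.1877] yaw 87.71 tilt [ 0. -1. -0.] F [0.8 0.9 0.1] w 0.0791 q [-0.25  0.57 -0.12  0.88 -0.   -0.21]
turn [-0.01 87.71  0.04] shift [-0.1856 -0.0125  0.2944]
```

View pics/t1.png

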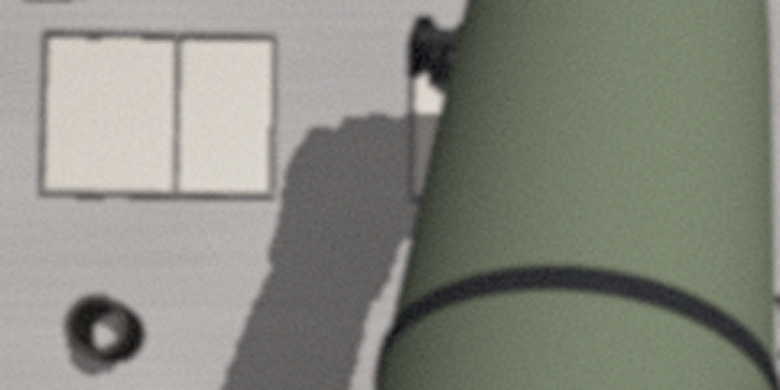

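The arm hides the tray here; I'll check it later. Moving to the long pipe.

Call:
arm_command(motion=[[[0,70,0],[-0.1856,-0.0125,0.2944],0.085],[[0,70,0],[-0.1856,-0.0125,0.2944],0.085],[[0,70,0],[-0.1856,-0.0125,0.2944],0.085],[[0,70,0],[-0.1856,-0.0125,0.2944],0.085],[[0,70,0],[-0.1856,-0.0125,0.2944],0.085],[[0,70,0],[-0.1856,-0.0125,0.2944],0.085],[[0,70,0],[-0.1856,-0.0125,0.2944],0.085],[[0,70,0],[-0.1856,-0.0125,0.2944],0.085],[[0,70,0],[-0.1856,-0.0125,0.2944],0.085],[[0,70,0],[-0.1856,-0.0125,0.2944],0.085]])

```text
time: 7.8
ee_pos: [0.4532, 0.2195, 0.2053]
tool_rot: [[0.318, 0.009, 0.948], [-0.948, -0.001, 0.318], [0.004, -1.0, 0.008]]
wrist_force: [-0.2, -0.5, -0.9]
width: 0.0852
```

```bash
python3 mv.py 453 216.5 180 0;python3 pic.py s4 side 300 430 120 230; python3 pic.py t2 top 205 445 95 215
```

```text
t 7.8 p [0.4532 0.2195 0.2053] yaw 18.53 tilt [ 0.004 -1.     0.008] F [-0.2 -0.5 -0.9] w 0.0852 q [ 0.31  0.33 -0.46  0.77 -0.    1.55]
turn [-0.51 18.53  0.13] shift [ 0.0027  0.0253 -0.0014]
```

View pics/s4.png

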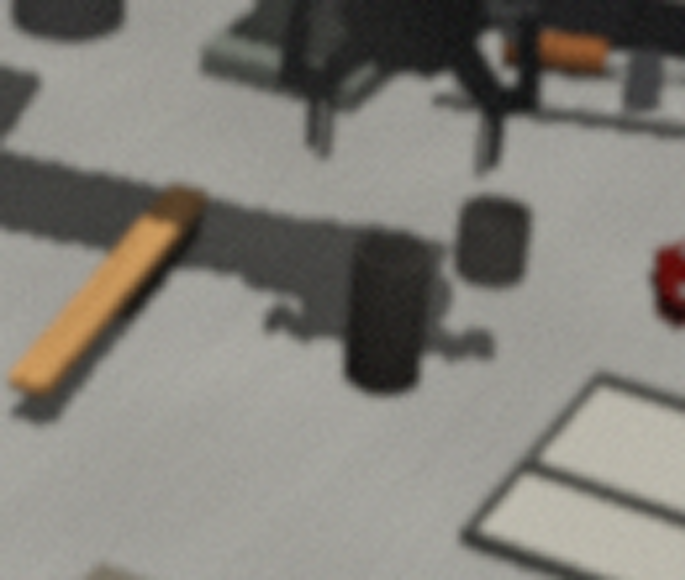

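View pics/t2.png

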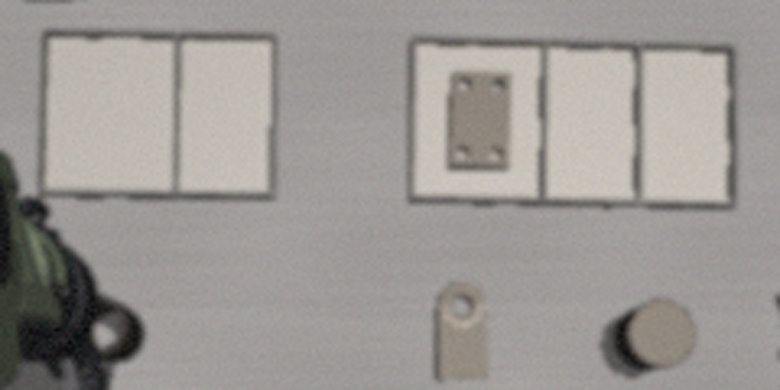

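The plate lies centred in tray3's wide bay (crop (478,120)). The gripper is over the long pipe; I'll descend in two calls.

Call:
arm_command(motion=[[[-0.5,7,0],[0.0025,0.005,-0.0015],0.085],[[-0.5,14,0],[0.0025,0.01,-0.0015],0.085],[[-0.5,18.5,0],[0.0025,0.015,-0.0015],0.085],[[-0.5,18.5,0],[0.0025,0.02,-0.0015],0.085],[[-0.5,18.5,0],[0.0025,0.03,-0.0015],0.085],[[-0.5,18.5,0],[0.0025,0.042,-0.0015],0.085],[[-0.5,18.5,0],[0.0025,0.054,-0.0015],0.085],[[-0.5,18.5,0],[0.0025,0.06,-0.0015],0.085],[[-0.5,18.5,0],[0.0025,0.06,-0.0015],0.085],[[-0.5,18.5,0],[0.0025,0.06,-0.0015],0.085]])

```text
time: 8.73
ee_pos: [0.4554, 0.2137, 0.1448]
tool_rot: [[0.005, 0.001, 1.0], [-1.0, -0.004, 0.005], [0.004, -1.0, 0.001]]
wrist_force: [0.5, -0.3, 0.7]
width: 0.0852
```

```bash
python3 mv.py 453 216.5 105 0;python3 pic.py s5 side 330 410 130 210
```

```text
t 8.73 p [0.4554 0.2137 0.1448] yaw 0.27 tilt [ 0.004 -1.     0.001] F [ 0.5 -0.3  0.7] w 0.0852 q [ 0.29  0.41 -0.53  0.63 -0.    1.86]
turn [-0.07  0.27  0.25] shift [-0.003   0.0398 -0.0024]
```

View pics/s5.png

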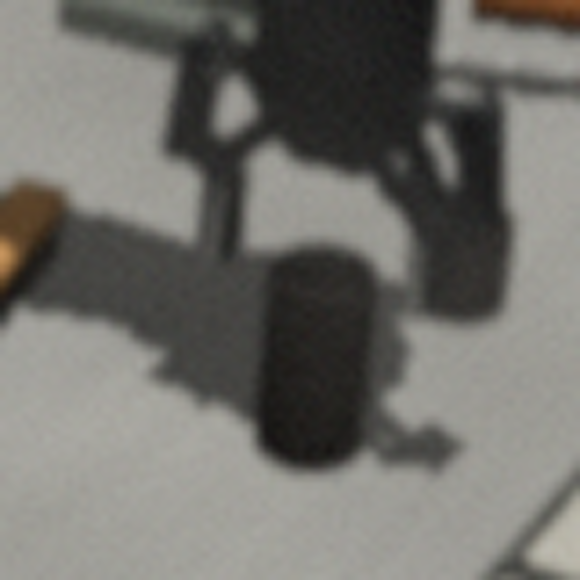

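The fingers at crop x≈220 and 440 straddle the pipe at 318, roughly centred. Descending.

Call:
arm_command(motion=[[[0,0.3,0.2],[-0.003,0.004,-0.0024],0.085],[[0,0.3,0.2],[-0.003,0.01,-0.0024],0.085],[[0,0.3,0.2],[-0.003,0.018,-0.0024],0.085],[[0,0.3,0.2],[-0.003,0.028,-0.0024],0.085],[[0,0.3,0.2],[-0.003,0.036,-0.0024],0.085],[[0,0.3,0.2],[-0.003,0.04,-0.0024],0.085],[[0,0.3,0.2],[-0.003,0.04,-0.0024],0.075],[[0,0.3,0.2],[-0.003,0.04,-0.0024],0.065],[[0,0.3,0.2],[-0.003,0.04,-0.0024],0.06],[[0,0.3,0.2],[-0.003,0.04,-0.0024],0.056]])

```text
time: 9.62
ee_pos: [0.4537, 0.2168, 0.1056]
tool_rot: [[-0.001, 0.003, 1.0], [-1.0, -0.0, -0.001], [0.0, -1.0, 0.003]]
wrist_force: [0.7, 0.4, -0.3]
width: 0.0562
```

Call:
arm_command(motion=[[[0,0,0],[0,0,0],0.053],[[0,0,0],[0,0,0],0.05],[[0,0,0],[0,0,0],0.048],[[0,0,0],[0,0,0],0.046],[[0,0,0],[0,0,0],0.043],[[0,0,0],[0,0,0],0.04],[[0,0,0],[0,0,0],0.03],[[0,0,0],[0,0,0],0.03],[[0,0,0],[0,0,0],0.03],[[0,0,0],[0,0,0],0.03]])

```text
time: 10.45
ee_pos: [0.4548, 0.2169, 0.1065]
tool_rot: [[-0.001, 0.005, 1.0], [-1.0, -0.0, -0.001], [0.0, -1.0, 0.005]]
wrist_force: [1.8, -0.5, 6.2]
width: 0.0474
```

```bash
python3 mv.py 624 -179 150 -2;python3 pic.py s6 side 330 410 130 210
```

```text
t 10.45 p [0.4548 0.2169 0.1065] yaw -0.05 tilt [ 0.    -1.     0.005] F [ 1.8 -0.5  6.2] w 0.0474 q [ 0.3   0.47 -0.56  0.53 -0.    1.87]
turn [-0.31  1.95 -0.01] shift [ 0.3958 -0.0426  0.1698]
```

View pics/s6.png

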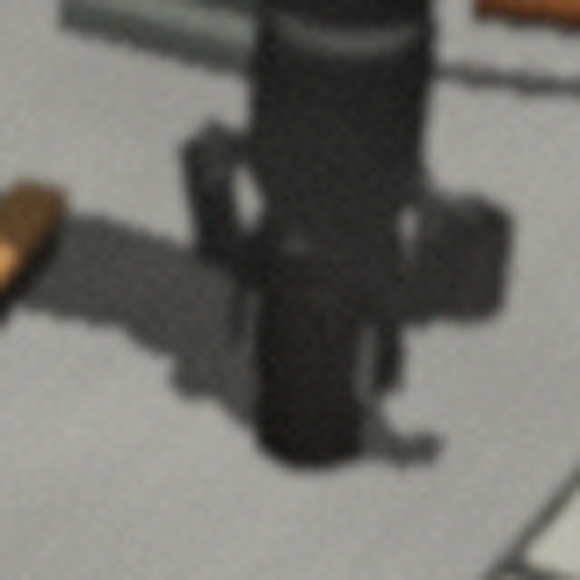

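Gripped at 47.4 mm. Lift, then transit.

Call:
arm_command(motion=[[[0,0,0],[0,-0.01,0],0.03],[[0,0,0],[0,-0.03,0],0.03],[[0,0,0],[0,-0.05,0],0.03],[[0,0,0],[0.02,-0.06,0.009],0.03],[[0,2,0],[0.05,-0.06,0.022],0.03],[[0,2,0],[0.085,-0.06,0.037],0.03],[[0,2,0],[0.12,-0.06,0.052],0.03],[[0,2,0],[0.155,-0.06,0.067],0.03],[[0,2,0],[0.19,-0.06,0.082],0.03],[[0,2,0],[0.22,-0.06,0.095],0.03]])

```text
time: 11.33
ee_pos: [0.5489, -0.0053, 0.1667]
tool_rot: [[-0.037, 0.003, 0.999], [-0.999, 0.0, -0.037], [-0.0, -1.0, 0.003]]
wrist_force: [0.5, 0.8, -6.4]
width: 0.0475
```

```bash
python3 mv.py 624 -179 150 -2;python3 pic.py s7 side 250 470 100 280
```

```text
t 11.33 p [ 0.5489 -0.0053  0.1667] yaw -2.1 tilt [-0.    -1.     0.003] F [ 0.5  0.8 -6.4] w 0.0475 q [-0.14  0.45 -0.39  0.73  0.    1.46]
turn [-0.2  -0.1  -0.01] shift [0.1709 0.017  0.0814]
```

View pics/s7.png

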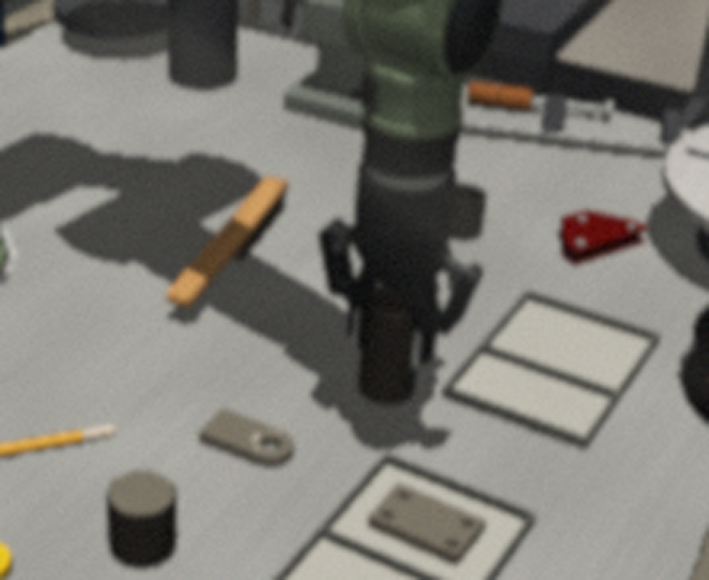

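The pipe hangs upright (crop (388,350)), −6.4 N. Continuing at height.

Call:
arm_command(motion=[[[0,0,0],[0.035,0,0.017],0.03],[[0,0,0],[0.07,0,0.034],0.03],[[0,0,0],[0.105,0,0.05],0.03],[[0,0,0],[0.135,0,0.065],0.03],[[0,0,0],[0.155,0,0.075],0.03],[[0,0,0],[0.166,0,0.079],0.03],[[0,0,0],[0.171,0,0.0815],0.03],[[0,0,0],[0.171,0,0.0815],0.03],[[0,0,0],[0.171,0,0.0815],0.03],[[0,0,0],[0.171,0,0.0815],0.03]])

```text
time: 12.22
ee_pos: [0.6256, -0.1832, 0.1686]
tool_rot: [[-0.04, 0.006, 0.999], [-0.999, -0.005, -0.04], [0.005, -1.0, 0.006]]
wrist_force: [-0.8, 1.4, -5.7]
width: 0.0474
```

```bash
python3 mv.py 624 -179 109.5 -2
```

```text
t 12.22 p [ 0.6256 -0.1832  0.1686] yaw -2.31 tilt [ 0.005 -1.     0.006] F [-0.8  1.4 -5.7] w 0.0474 q [-0.4   0.62 -0.09  0.86 -0.    1.21]
turn [-0.35 -0.31  0.28] shift [-0.0044  0.0591 -0.0021]
```

Call:
arm_command(motion=[[[-0.3,0,0.3],[-0.0044,0.005,-0.002],0.03],[[-0.3,0,0.3],[-0.0044,0.015,-0.002],0.03],[[-0.3,0,0.3],[-0.0044,0.027,-0.002],0.03],[[-0.3,0,0.3],[-0.0044,0.038,-0.002],0.03],[[-0.3,0,0.3],[-0.0044,0.046,-0.002],0.03],[[-0.3,0,0.3],[-0.0044,0.052,-0.002],0.03],[[-0.3,0,0.3],[-0.0044,0.055,-0.002],0.03],[[-0.3,0,0.3],[-0.0044,0.055,-0.002],0.03],[[-0.3,0,0.3],[-0.0044,0.055,-0.002],0.03],[[-0.3,0,0.3],[-0.0044,0.055,-0.002],0.03]])

```text
time: 13.05
ee_pos: [0.6246, -0.1793, 0.1141]
tool_rot: [[-0.04, 0.002, 0.999], [-0.999, -0.0, -0.04], [0.0, -1.0, 0.002]]
wrist_force: [0.5, -0.0, -6.0]
width: 0.0473
```

```bash
python3 mv.py 624 -179 109.5 -2;python3 pic.py s8 side 300 400 200 290
```

```text
t 13.05 p [ 0.6246 -0.1793  0.1141] yaw -2.32 tilt [ 0.    -1.     0.002] F [ 0.5 -0.  -6. ] w 0.0473 q [-0.39  0.67 -0.14  0.76  0.    1.22]
turn [-0.11 -0.32  0.01] shift [-0.0003  0.0046 -0.0006]
```

View pics/s8.png

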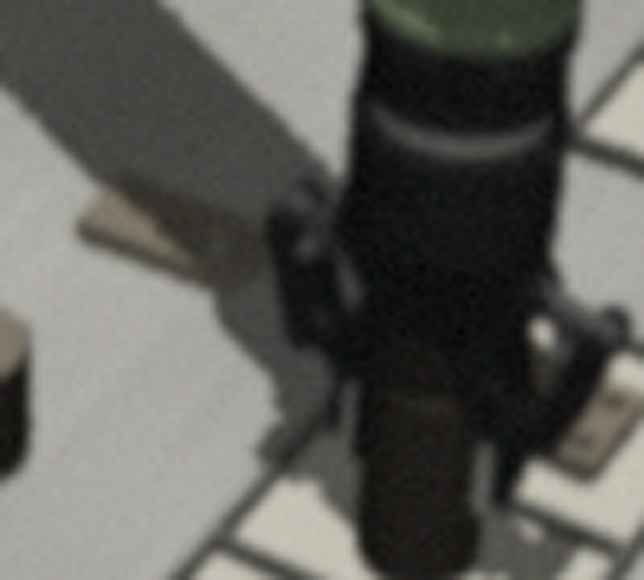

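The pipe is over the middle bay (crop (420,480)). Final slow lowering.

Call:
arm_command(motion=[[[0,0,0],[0,0.001,-0.0005],0.03],[[0,0,0],[0,0.002,-0.0005],0.03],[[0,0,0],[0,0.003,-0.0005],0.03],[[0,0,0],[0,0.0035,-0.0005],0.03],[[0,0,0],[0,0.004,-0.0005],0.03],[[0,0,0],[0,0.0045,-0.0005],0.03],[[0,0,0],[0,0.005,-0.0005],0.03],[[0,0,0],[0,0.005,-0.0005],0.03],[[0,0,0],[0,0.005,-0.0005],0.03],[[0,0,0],[0,0.005,-0.0005],0.03]])

```text
time: 13.93
ee_pos: [0.6241, -0.1793, 0.1096]
tool_rot: [[-0.04, 0.002, 0.999], [-0.999, -0.0, -0.04], [0.0, -1.0, 0.002]]
wrist_force: [-2.3, 0.7, -0.8]
width: 0.0476
```

```bash
python3 mv.py
```

```text
t 13.93 p [ 0.6241 -0.1793  0.1096] yaw -2.31 tilt [ 0.    -1.     0.002] F [-2.3  0.7 -0.8] w 0.0476 q [-0.39  0.68 -0.14  0.75  0.    1.22]
```

Contact: the weight has come off (−6 → −0.8 N). Release and lift.

Call:
arm_command(motion=[[[0,0,0],[0,0.0004,0],0.03],[[0,0,0],[0,0.0004,0],0.046],[[0,0,0],[0,0,0],0.049],[[0,0,0],[0,0,0],0.053],[[0,0,0],[0,0,0],0.06],[[0,0,0],[0,0,0],0.07],[[0,0,0],[0,-0.003,0],0.08],[[0,0,0],[0,-0.02,0],0.084],[[0,0,0],[0,-0.05,0],0.084],[[0,0,0],[0,-0.085,0],0.084]])

```text
time: 14.77
ee_pos: [0.6227, -0.1788, 0.1938]
tool_rot: [[-0.04, -0.002, 0.999], [-0.999, 0.001, -0.04], [-0.001, -1.0, -0.002]]
wrist_force: [0.3, 0.2, 1.1]
width: 0.0838
```

```bash
python3 mv.py 444 -370.5 160 12;python3 pic.py s9 side 230 430 200 340
```

```text
t 14.77 p [ 0.6227 -0.1788  0.1938] yaw -2.32 tilt [-0.001 -1.    -0.002] F [0.3 0.2 1.1] w 0.0838 q [-0.39  0.59 -0.06  0.92  0.    1.22]
turn [  0.08 -14.32  -0.08] shift [ 0.1988  0.0338 -0.1707]
```

View pics/s9.png

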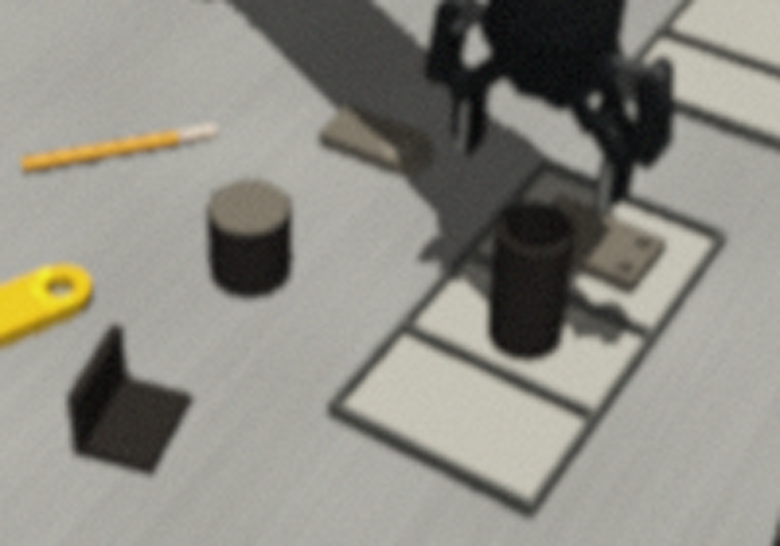

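The long pipe stands free in the middle bay (crop (527,300)). On to the clip.

Call:
arm_command(motion=[[[0,-3,0],[0.03,0,-0.026],0.084],[[0,-7,0],[0.06,0,-0.051],0.07],[[0,-14.3,0],[0.09,0,-0.077],0.06],[[0,-14.3,0],[0.12,0,-0.103],0.05],[[0,-14.3,0],[0.15,0,-0.129],0.044],[[0,-14.3,0],[0.175,0.01,-0.15],0.044],[[0,-14.3,0],[0.19,0.02,-0.163],0.044],[[0,-14.3,0],[0.1985,0.03,-0.17],0.044],[[0,-14.3,0],[0.1985,0.034,-0.17],0.044],[[0,-14.3,0],[0.1985,0.034,-0.17],0.044]])

```text
time: 15.65
ee_pos: [0.4488, -0.3713, 0.1668]
tool_rot: [[0.207, 0.01, 0.978], [-0.978, -0.002, 0.207], [0.004, -1.0, 0.009]]
wrist_force: [0.2, 0.5, -0.0]
width: 0.0441
```

```bash
python3 mv.py 444 -370.5 130 12;python3 pic.py s10 side 220 310 240 330
```

```text
t 15.65 p [ 0.4488 -0.3713  0.1668] yaw 11.97 tilt [ 0.004 -1.     0.009] F [ 0.2  0.5 -0. ] w 0.0441 q [-0.82  0.5  -0.3   0.76  0.01  0.54]
turn [-0.52 -0.04  0.21] shift [-0.0019  0.0368 -0.0049]
```

View pics/s10.png

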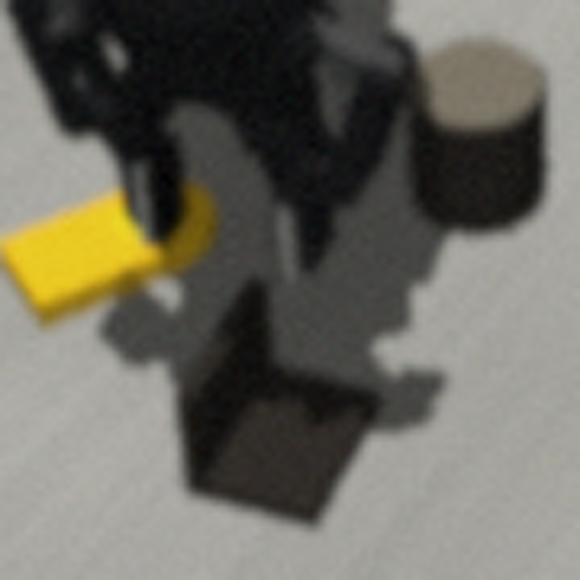

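The tips are at crop (155,240) and (305,270), and the standing leg's top (225,345) lies between them. Descending to TCP z 0.09.

Call:
arm_command(motion=[[[-0.5,0,0.2],[-0.002,0,-0.002],0.044],[[-0.5,0,0.2],[-0.002,0.005,-0.005],0.044],[[-0.5,0,0.2],[-0.002,0.015,-0.005],0.044],[[-0.5,0,0.2],[-0.002,0.028,-0.005],0.044],[[-0.5,0,0.2],[-0.002,0.042,-0.005],0.044],[[-0.5,0,0.2],[-0.002,0.055,-0.005],0.044],[[-0.5,0,0.2],[-0.002,0.066,-0.005],0.044],[[-0.5,0,0.2],[-0.002,0.073,-0.005],0.044],[[-0.5,0,0.2],[-0.002,0.0765,-0.005],0.044],[[-0.5,0,0.2],[-0.002,0.0765,-0.005],0.044]])

```text
time: 16.53
ee_pos: [0.4448, -0.3698, 0.09]
tool_rot: [[0.209, -0.0, 0.978], [-0.978, 0.0, 0.209], [-0.0, -1.0, -0.0]]
wrist_force: [0.5, 0.4, -0.0]
width: 0.0434
```

```bash
python3 mv.py 444 -370.5 90 12;python3 pic.py s11 side 220 310 240 330
```

```text
t 16.53 p [ 0.4448 -0.3698  0.09  ] yaw 12.06 tilt [-0. -1. -0.] F [ 0.5  0.4 -0. ] w 0.0434 q [-0.82  0.6  -0.37  0.6   0.    0.54]
turn [ 0.    0.06 -0.01] shift [ 0.0006  0.     -0.001 ]
```

View pics/s11.png

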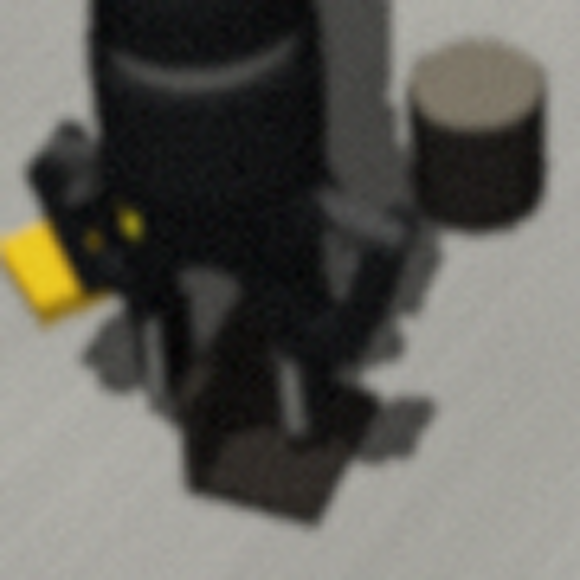

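The fingers straddle the standing leg. Closing gradually.

Call:
arm_command(motion=[[[0,0,0],[0.0005,0,-0.001],0.036],[[0,0,0],[0.0005,0,-0.001],0.03],[[0,0,0],[0.0005,0,-0.001],0.024],[[0,0,0],[0.0005,0,-0.001],0.019],[[0,0,0],[0.0005,0,-0.001],0.015],[[0,0,0],[0.0005,0,-0.001],0.012],[[0,0,0],[0.0005,0,-0.001],0.009],[[0,0,0],[0.0005,0,-0.001],0.006],[[0,0,0],[0.0005,0,-0.001],0.002],[[0,0,0],[0.0005,0,-0.001],0]])

```text
time: 17.42
ee_pos: [0.4436, -0.371, 0.091]
tool_rot: [[0.208, -0.001, 0.978], [-0.978, -0.001, 0.208], [0.001, -1.0, -0.001]]
wrist_force: [-4.9, -1.0, 6.1]
width: 0.0072
```

Call:
arm_command(motion=[[[0,0,0],[0,0,0],0],[[0,0,0],[0,0,0],0],[[0,0,0],[0,0,0],0],[[0,0,0],[0,-0.002,0],0],[[0,0,0],[0,-0.007,0],0],[[0,0,0],[0,-0.02,0],0],[[0,0,0],[0,-0.04,0],0],[[0,0,0],[0,-0.055,0],0],[[0,0,0],[0,-0.06,0],0],[[0,0,0],[0,-0.06,0],0]])

```text
time: 18.25
ee_pos: [0.4446, -0.3715, 0.1523]
tool_rot: [[0.209, 0.002, 0.978], [-0.978, -0.003, 0.209], [0.003, -1.0, 0.001]]
wrist_force: [0.1, -0.1, -3.8]
width: 0.0069
```

```bash
python3 mv.py 608 -261 130 -2;python3 pic.py s12 side 200 330 220 330; python3 pic.py t3 top 320 500 90 220
```

```text
t 18.25 p [ 0.4446 -0.3715  0.1523] yaw 12.04 tilt [ 0.003 -1.     0.001] F [ 0.1 -0.1 -3.8] w 0.0069 q [-0.82  0.52 -0.32  0.73 -0.    0.54]
turn [-0.08 14.04  0.17] shift [-0.074   0.0223  0.1829]
```

View pics/s12.png

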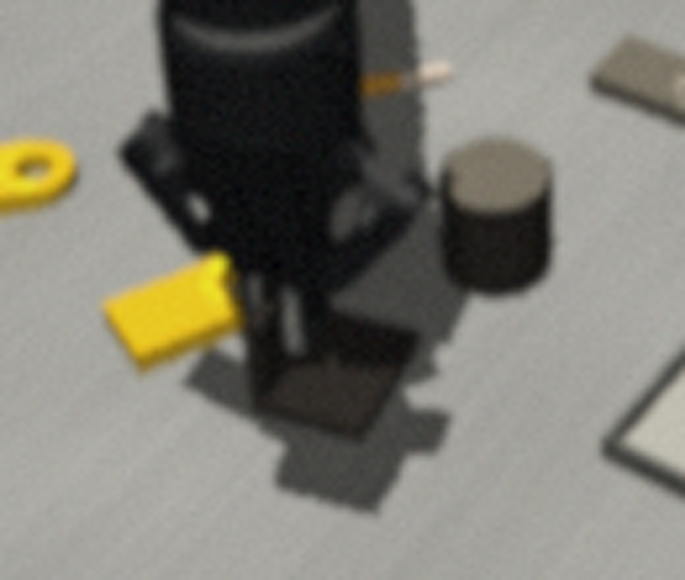

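View pics/t3.png

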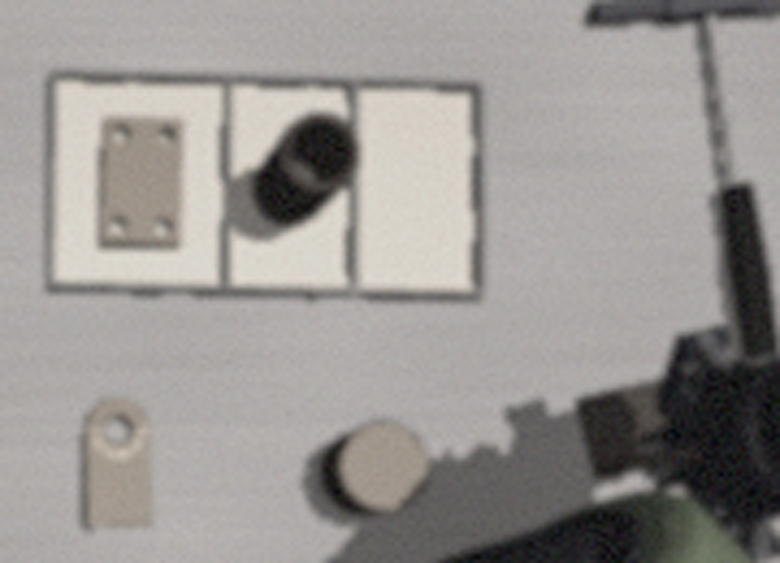

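The clip is held level (side crop (335,390)), and the plate and long pipe are fine in their bays. Transit to the end bay, standing leg at (604,−261).

```bash
python3 mv.py 604 -261 140 -2
```

```text
t 18.35 p [ 0.4435 -0.3705  0.1504] yaw 12.03 tilt [ 0.    -1.    -0.001] F [-0.5 -0.3 -4.7] w 0.0071 q [-0.82  0.52 -0.32  0.73 -0.    0.54]
turn [ 0.05 14.03  0.02] shift [-0.0737  0.0102  0.1798]
```

Call:
arm_command(motion=[[[0,3,0],[-0.008,0,0.02],0],[[0,7,0],[-0.02,0,0.05],0],[[0,11,0],[-0.033,0,0.08],0],[[0,14,0],[-0.045,0,0.11],0],[[0,14,0],[-0.057,0,0.14],0],[[0,14,0],[-0.066,0,0.16],0],[[0,14,0],[-0.072,0,0.174],0],[[0,14,0],[-0.0737,0.003,0.18],0],[[0,14,0],[-0.0737,0.006,0.18],0],[[0,14,0],[-0.0737,0.01,0.18],0]])

```text
time: 19.18
ee_pos: [0.6033, -0.2613, 0.1392]
tool_rot: [[-0.035, -0.003, 0.999], [-0.999, -0.0, -0.035], [0.0, -1.0, -0.003]]
wrist_force: [-0.6, -0.5, -3.7]
width: 0.0069
```

```bash
python3 mv.py 604 -261 98 -2;python3 pic.py s13 side 260 410 210 330;
```

```text
t 19.18 p [ 0.6033 -0.2613  0.1392] yaw -1.99 tilt [ 0.    -1.    -0.003] F [-0.6 -0.5 -3.7] w 0.0069 q [-0.52  0.66 -0.09  0.82 -0.    1.09]
turn [0.15 0.01 0.03] shift [-0.0004  0.0412  0.0008]
```

View pics/s13.png

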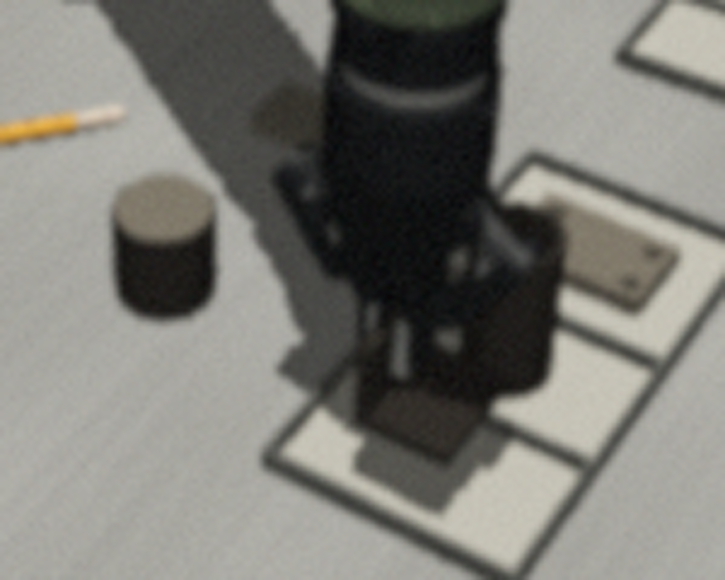

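The clip is over the end bay, clear of the pipe. Lowering.

Call:
arm_command(motion=[[[0,0,0],[-0.0004,0.006,0.001],0],[[0,0,0],[-0.0004,0.015,0.001],0],[[0,0,0],[-0.0004,0.025,0.001],0],[[0,0,0],[-0.0004,0.034,0.001],0],[[0,0,0],[-0.0004,0.039,0.001],0],[[0,0,0],[-0.0004,0.041,0.001],0],[[0,0,0],[-0.0004,0.042,0.001],0],[[0,0,0],[-0.0004,0.043,0.001],0],[[0,0,0],[-0.0004,0.044,0.001],0],[[0,0,0],[-0.0004,0.044,0.001],0]])

```text
time: 20.07
ee_pos: [0.6036, -0.2611, 0.0946]
tool_rot: [[-0.035, -0.003, 0.999], [-0.999, 0.0, -0.035], [0.0, -1.0, -0.003]]
wrist_force: [-0.9, -0.0, -3.5]
width: 0.0071
```

```bash
python3 mv.py 604 -261 94 -2;python3 pic.py s14 side 280 390 230 320;
```

```text
t 20.07 p [ 0.6036 -0.2611  0.0946] yaw -2.03 tilt [ 0.    -1.    -0.003] F [-0.9 -0.  -3.5] w 0.0071 q [-0.52  0.71 -0.12  0.74 -0.    1.09]
turn [ 0.18 -0.03  0.  ] shift [-0.0001  0.0006  0.0004]
```

View pics/s14.png

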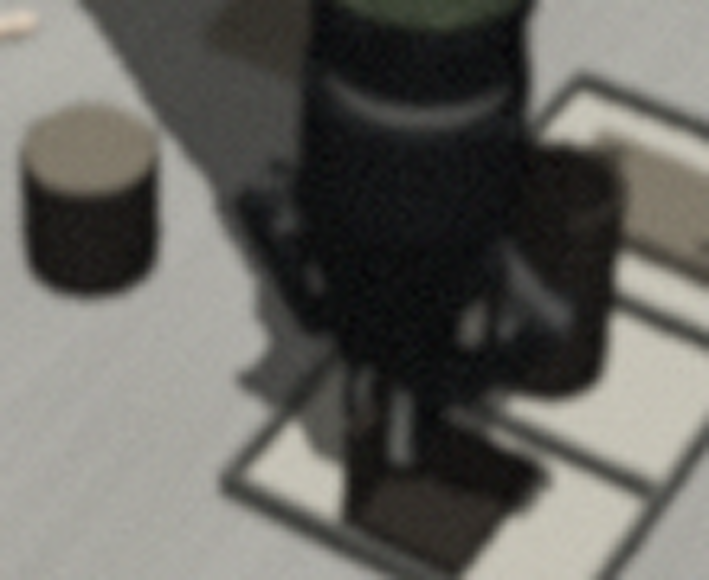

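Still hanging (−3.5 N). I'll shift 3 mm toward the bay centre, lower to contact, then release.

Call:
arm_command(motion=[[[0,0,0],[-0.0015,0,0],0],[[0,0,0],[-0.003,0,0],0],[[0.2,0,0],[-0.003,0,0],0],[[0.2,0,0],[-0.003,0.0003,0],0],[[0.2,0,0],[-0.003,0.0006,0],0],[[0.2,0,0],[-0.003,0.0009,0],0],[[0.2,0,0],[-0.003,0.0012,0],0],[[0.2,0,0],[-0.003,0.0012,0],0],[[0.2,0,0],[-0.003,0.0012,0],0],[[0.2,0,0],[-0.003,0.0012,0],0]])

```text
time: 20.95
ee_pos: [0.6037, -0.258, 0.094]
tool_rot: [[-0.035, 0.0, 0.999], [-0.999, -0.0, -0.035], [0.0, -1.0, 0.0]]
wrist_force: [-2.7, 1.6, 4.8]
width: 0.0072
```

```bash
python3 mv.py
```

```text
t 20.95 p [ 0.6037 -0.258   0.094 ] yaw -2.03 tilt [ 0. -1.  0.] F [-2.7  1.6  4.8] w 0.0072 q [-0.52  0.71 -0.13  0.73  0.    1.09]
```

Contact at z 0.094 as expected. Opening a little and lifting.

Call:
arm_command(motion=[[[0,0,0],[0,-0.0003,0],0.007],[[0,0,0],[0,-0.0003,0],0.01],[[0,0,0],[0,-0.0003,0],0.014],[[0,0,0],[0,-0.0003,0],0.02],[[0,0,0],[0,-0.0003,0],0.024],[[0,0,0],[0,-0.004,0],0.024],[[0,0,0],[0,-0.02,0],0.024],[[0,0,0],[0,-0.05,0],0.024],[[0,0,0],[0,-0.08,0],0.04],[[0,0,0],[0,-0.11,0],0.06]])

```text
time: 21.78
ee_pos: [0.6034, -0.2579, 0.2052]
tool_rot: [[-0.035, -0.0, 0.999], [-0.999, 0.0, -0.035], [-0.0, -1.0, -0.0]]
wrist_force: [1.1, -0.5, -0.3]
width: 0.0471
```

```bash
python3 mv.py 448 -66.5 160 88.7;python3 pic.py s15 side 260 410 210 330;
```

```text
t 21.78 p [ 0.6034 -0.2579  0.2052] yaw -2.03 tilt [-0. -1. -0.] F [ 1.1 -0.5 -0.3] w 0.0471 q [-0.52  0.59 -0.03  0.95  0.    1.09]
turn [ -0.   -90.73  -0.02] shift [-0.1858  0.0453 -0.162 ]
```

View pics/s15.png

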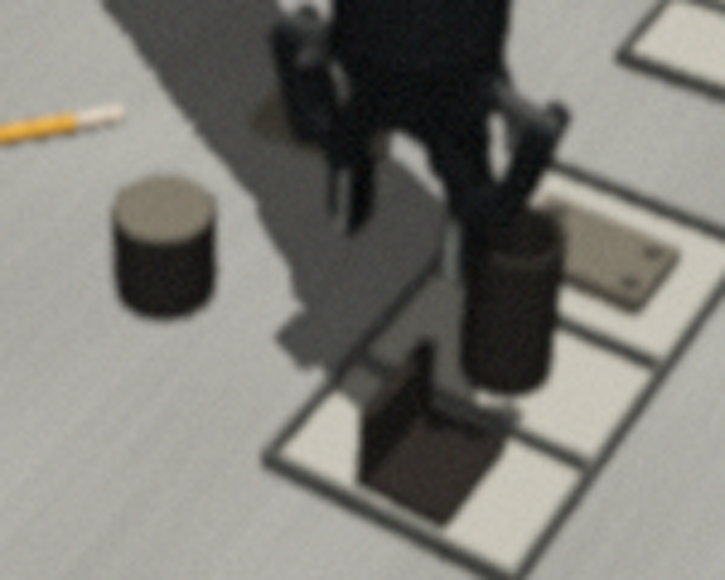

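The clip stands in the end bay clear of the walls (crop (430,450)). On to the lug.

Call:
arm_command(motion=[[[0,-70,0],[-0.03,0,-0.026],0.06],[[0,-70,0],[-0.06,0,-0.052],0.06],[[0,-70,0],[-0.09,0,-0.08],0.06],[[0,-70,0],[-0.12,0.01,-0.106],0.06],[[0,-70,0],[-0.15,0.02,-0.132],0.06],[[0,-70,0],[-0.17,0.03,-0.15],0.06],[[0,-70,0],[-0.18,0.038,-0.159],0.06],[[0,-70,0],[-0.186,0.045,-0.162],0.06],[[0,-70,0],[-0.186,0.045,-0.162],0.06],[[0,-70,0],[-0.186,0.045,-0.162],0.06]])

```text
time: 22.67
ee_pos: [0.4507, -0.0674, 0.1652]
tool_rot: [[0.93, 0.008, 0.369], [-0.369, -0.005, 0.93], [0.01, -1.0, -0.001]]
wrist_force: [0.2, -0.7, -0.4]
width: 0.0599
```

```bash
python3 mv.py 448 -66.5 74.5 88.7
```

```text
t 22.67 p [ 0.4507 -0.0674  0.1652] yaw 68.36 tilt [ 0.01  -1.    -0.001] F [ 0.2 -0.7 -0.4] w 0.0599 q [-0.31  0.3  -0.63  0.63 -0.    0.07]
turn [  0.17 -20.34   0.53] shift [-0.0037  0.0906 -0.0001]
```

Call:
arm_command(motion=[[[0,-7,0.5],[-0.0037,0.005,0],0.06],[[0,-14,0.5],[-0.0037,0.01,0],0.06],[[0,-20.3,0.5],[-0.0037,0.02,0],0.06],[[0,-20.3,0.5],[-0.0037,0.035,0],0.06],[[0,-20.3,0.5],[-0.0037,0.05,0],0.06],[[0,-20.3,0.5],[-0.0037,0.062,0],0.06],[[0,-20.3,0.5],[-0.0037,0.07,0],0.06],[[0,-20.3,0.5],[-0.0037,0.077,0],0.06],[[0,-20.3,0.5],[-0.0037,0.08,0],0.06],[[0,-20.3,0.5],[-0.0037,0.08,0],0.06]])

```text
time: 23.5
ee_pos: [0.4478, -0.0663, 0.0848]
tool_rot: [[1.0, -0.001, 0.023], [-0.023, -0.003, 1.0], [-0.001, -1.0, -0.003]]
wrist_force: [-1.0, 0.1, 0.1]
width: 0.0598
```

```bash
python3 mv.py 448 -66.5 76 88.7;python3 pic.py s16 side 280 380 180 260;
```

```text
t 23.5 p [ 0.4478 -0.0663  0.0848] yaw 88.66 tilt [-0.001 -1.    -0.003] F [-1.   0.1  0.1] w 0.0598 q [-0.31  0.44 -0.71  0.42 -0.   -0.29]
turn [ 0.16 -0.04 -0.03] shift [ 0.0002  0.0088 -0.0001]
```

View pics/s16.png

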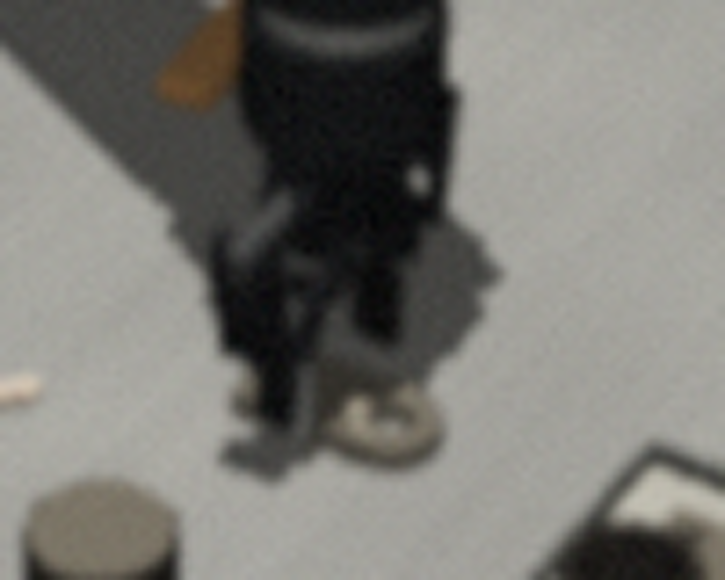

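The fingers straddle the lug (near tip at (275,420)). Lower and close, then lift.

Call:
arm_command(motion=[[[0,0,0],[0,0.003,0],0.06],[[0,0,0],[0,0.006,0],0.058],[[0,0,0],[0,0.0085,0],0.055],[[0,0,0],[0,0.0095,0],0.051],[[0,0,0],[0,0.0095,0],0.047],[[0,0,0],[0,0.0095,0],0.043],[[0,0,0],[0,0.0095,0],0.04],[[0,0,0],[0,0.0095,0],0.036],[[0,0,0],[0,0.0095,0],0.03],[[0,0,0],[0,0.0095,0],0.02]])

```text
time: 24.38
ee_pos: [0.4481, -0.0665, 0.0762]
tool_rot: [[1.0, 0.0, 0.023], [-0.023, -0.003, 1.0], [0.0, -1.0, -0.003]]
wrist_force: [-1.2, -0.3, 6.9]
width: 0.0381
```

Call:
arm_command(motion=[[[0,0,0],[0,0,0],0.02],[[0,0,0],[0,0,0],0.02],[[0,0,0],[0,0,0],0.02],[[0,0,0],[0,-0.003,0],0.02],[[0,0,0],[0,-0.015,0],0.02],[[0,0,0],[0,-0.035,0],0.02],[[0,0,0],[0,-0.055,0],0.02],[[0,0,0],[0,-0.065,0],0.02],[[0,0,0],[0,-0.065,0],0.02],[[0,0,0],[0,-0.065,0],0.02]])

```text
time: 25.22
ee_pos: [0.4483, -0.0663, 0.1414]
tool_rot: [[1.0, 0.001, 0.023], [-0.023, -0.004, 1.0], [0.001, -1.0, -0.004]]
wrist_force: [-0.0, -0.7, -4.4]
width: 0.0379
```

```bash
python3 mv.py 633 221 140 88.3;python3 pic.py s17 side 280 380 160 260;
```

```text
t 25.22 p [ 0.4483 -0.0663  0.1414] yaw 88.68 tilt [ 0.001 -1.    -0.004] F [-0.  -0.7 -4.4] w 0.0379 q [-0.31  0.34 -0.66  0.57 -0.   -0.29]
turn [0.21 0.38 0.07] shift [0.1781 0.0005 0.2915]
```

View pics/s17.png

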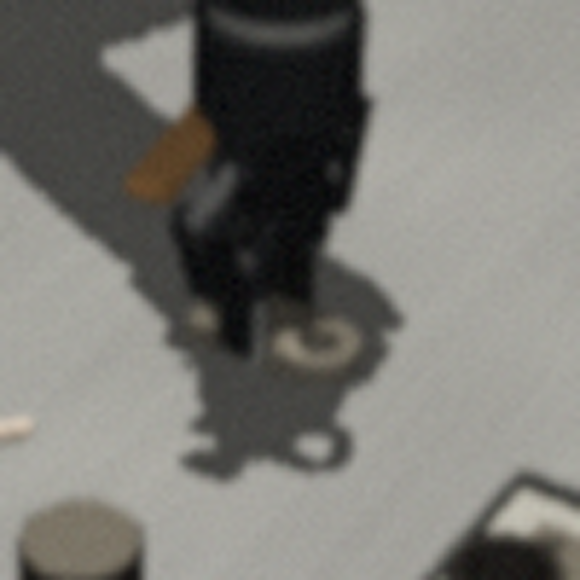

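The lug is held level. Transit to tray2's wide bay (about 342 mm).

Call:
arm_command(motion=[[[0,0,0],[0.015,0,0.025],0.02],[[0,0,0],[0.035,0,0.058],0.02],[[0,0,0],[0.055,0,0.091],0.02],[[0,0,0],[0.075,0,0.124],0.02],[[0,0,0],[0.095,0,0.157],0.02],[[0,0,0],[0.115,0,0.19],0.02],[[0,0,0],[0.135,0,0.223],0.02],[[0,0,0],[0.155,0,0.254],0.02],[[0,0,0],[0.168,0,0.276],0.02],[[0,0,0],[0.176,0,0.288],0.02]])

```text
time: 26.1
ee_pos: [0.6307, 0.2208, 0.1374]
tool_rot: [[1.0, -0.002, 0.02], [-0.02, -0.003, 1.0], [-0.002, -1.0, -0.003]]
wrist_force: [-0.2, -0.5, -2.3]
width: 0.038
```

Call:
arm_command(motion=[[[0,0,0],[0.002,0,0.003],0.02],[[0,0,0],[0.002,0,0.003],0.02],[[0,0,0],[0.002,0,0.003],0.02],[[0,0,0],[0.002,0.005,0.003],0.02],[[0,0,0],[0.002,0.012,0.003],0.02],[[0,0,0],[0.002,0.02,0.003],0.02],[[0,0,0],[0.002,0.027,0.003],0.02],[[0,0,0],[0.002,0.03,0.003],0.02],[[0,0,0],[0.002,0.03,0.003],0.02],[[0,0,0],[0.002,0.03,0.003],0.02]])

```text
time: 26.93
ee_pos: [0.6325, 0.2235, 0.107]
tool_rot: [[1.0, -0.003, 0.02], [-0.02, -0.003, 1.0], [-0.003, -1.0, -0.003]]
wrist_force: [-0.2, 0.5, -3.5]
width: 0.0384
```

```bash
python3 mv.py 633 221 84 88.3;python3 pic.py s18 side 360 480 140 240;
```

```text
t 26.93 p [0.6325 0.2235 0.107 ] yaw 88.83 tilt [-0.003 -1.    -0.003] F [-0.2  0.5 -3.5] w 0.0384 q [ 0.23  0.72 -0.07  0.78 -0.    0.25]
turn [ 0.16  0.53 -0.15] shift [ 0.0006  0.0231 -0.0024]
```

View pics/s18.png

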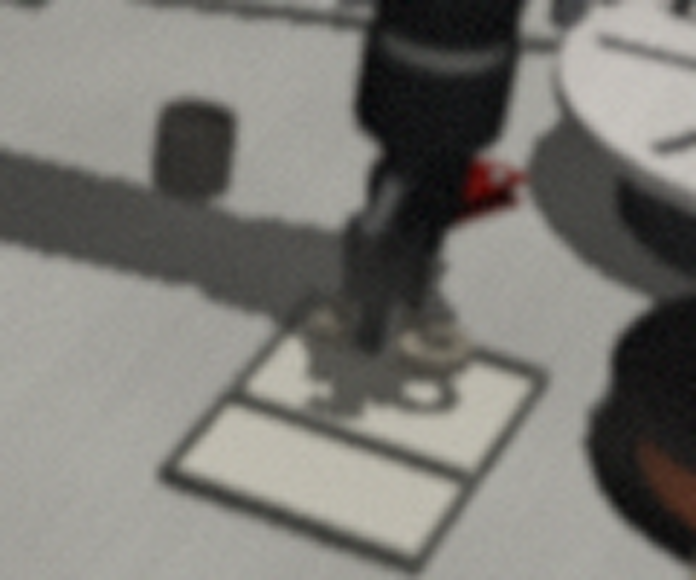

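Over the wide bay; lowering to TCP z ≈ 0.079.

Call:
arm_command(motion=[[[0,0,0],[0.0005,0.004,-0.0024],0.02],[[0.1,0.5,-0.1],[0.0005,0.01,-0.0024],0.02],[[0.1,0.5,-0.1],[0.0005,0.016,-0.0024],0.02],[[0.1,0.5,-0.1],[0.0005,0.021,-0.0024],0.02],[[0.1,0.5,-0.1],[0.0005,0.024,-0.0024],0.02],[[0.1,0.5,-0.1],[0.0005,0.0255,-0.0024],0.02],[[0.1,0.5,-0.1],[0.0005,0.0265,-0.0024],0.02],[[0.1,0.5,-0.1],[0.0005,0.0273,-0.0024],0.02],[[0.1,0.5,-0.1],[0.0005,0.028,-0.0024],0.02],[[0.1,0.5,-0.1],[0.0005,0.028,-0.0024],0.02]])

```text
time: 27.82
ee_pos: [0.6333, 0.2212, 0.0796]
tool_rot: [[1.0, 0.0, 0.029], [-0.029, -0.001, 1.0], [0.0, -1.0, -0.001]]
wrist_force: [-0.1, -0.2, -3.5]
width: 0.0377
```

```bash
python3 mv.py 633 221 79 88.3;python3 pic.py s19 side 360 480 140 240;
```

```text
t 27.82 p [0.6333 0.2212 0.0796] yaw 88.34 tilt [ 0.    -1.    -0.001] F [-0.1 -0.2 -3.5] w 0.0377 q [ 0.23  0.75 -0.09  0.73 -0.    0.26]
turn [0.05 0.04 0.01] shift [-0.0003  0.0006 -0.0002]
```

View pics/s19.png

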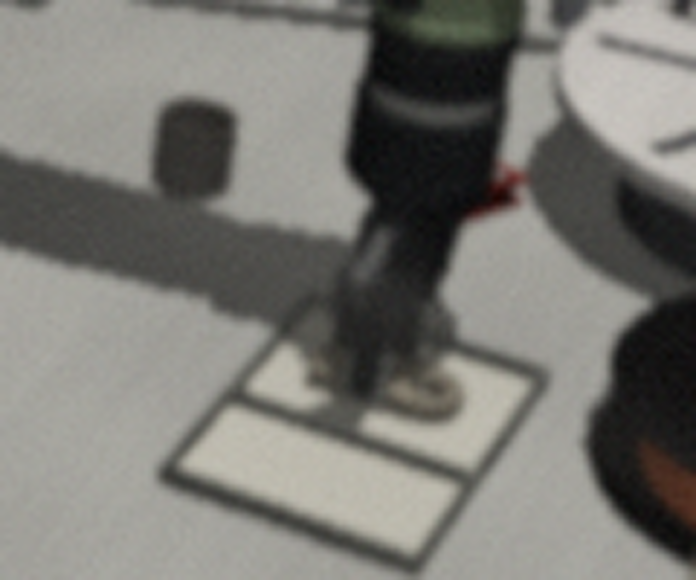

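Just above the floor (−3.5 N). One more millimetre.

Call:
arm_command(motion=[[[0,0,0],[0,0.0003,0],0.02],[[0,0,0],[0,0.0006,0],0.02],[[0,0,0],[0,0.0009,0],0.02],[[0,0,0],[0,0.0012,0],0.02],[[0,0,0],[0,0.0012,0],0.02],[[0,0,0],[0,0.0012,0],0.02],[[0,0,0],[0,0.0012,0],0.02],[[0,0,0],[0,0.0012,0],0.02],[[0,0,0],[0,0.0012,0],0.02],[[0,0,0],[0,0.0012,0],0.02]])

```text
time: 28.7
ee_pos: [0.6335, 0.2213, 0.0793]
tool_rot: [[1.0, 0.001, 0.029], [-0.029, -0.001, 1.0], [0.001, -1.0, -0.001]]
wrist_force: [-1.7, 0.1, 5.3]
width: 0.038
```

Contact (+5.3 N). Release narrowly and lift.

Call:
arm_command(motion=[[[0,0,0],[0,0,0],0.038],[[0,0,0],[0,0,0],0.041],[[0,0,0],[0,0,0],0.045],[[0,0,0],[0,0,0],0.05],[[0,0,0],[0,0,0],0.052],[[0,0,0],[0,-0.005,0],0.052],[[0,0,0],[0,-0.02,0],0.052],[[0,0,0],[0,-0.045,0],0.06],[[0,0,0],[0,-0.075,0],0.07],[[0,0,0],[0,-0.1,0],0.085]])

```text
time: 29.53
ee_pos: [0.6335, 0.2214, 0.1811]
tool_rot: [[1.0, 0.001, 0.029], [-0.029, -0.001, 1.0], [0.001, -1.0, -0.001]]
wrist_force: [0.2, 0.1, 0.5]
width: 0.0797
```

```bash
python3 mv.py 456.5 370 150 10;python3 pic.py s20 side 360 480 140 240;
```

```text
t 29.53 p [0.6335 0.2214 0.1811] yaw 88.34 tilt [ 0.001 -1.    -0.001] F [0.2 0.1 0.5] w 0.0797 q [ 0.23  0.64 -0.01  0.92 -0.    0.26]
turn [-0.03 78.34  0.09] shift [-0.1813  0.0308  0.1434]
```

View pics/s20.png

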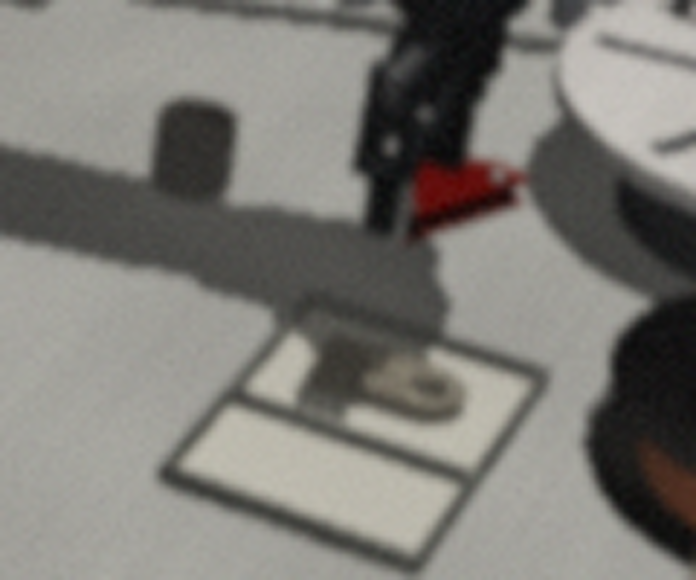

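The lug is flat in tray2's wide bay. On to the short pipe (jaw yaw about 18°; it's round).

Call:
arm_command(motion=[[[0,7,0],[-0.03,0,0.024],0.085],[[0,14,0],[-0.06,0,0.048],0.085],[[0,21,0],[-0.09,0,0.072],0.085],[[0,28,0],[-0.12,0,0.096],0.085],[[0,35,0],[-0.145,0.005,0.115],0.085],[[0,42,0],[-0.165,0.015,0.131],0.085],[[0,49,0],[-0.177,0.025,0.14],0.085],[[0,56,0],[-0.1813,0.03,0.1434],0.085],[[0,63,0],[-0.1813,0.03,0.1434],0.085],[[0,70,0],[-0.1813,0.03,0.1434],0.085]])

```text
time: 30.42
ee_pos: [0.4585, 0.3711, 0.1553]
tool_rot: [[0.31, 0.009, 0.951], [-0.951, 0.001, 0.31], [0.002, -1.0, 0.009]]
wrist_force: [0.8, 0.5, 0.4]
width: 0.0853
```

```bash
python3 mv.py 456.5 370 85 18;python3 pic.py s21 side 340 440 100 190;
```

```text
t 30.42 p [0.4585 0.3711 0.1553] yaw 18.08 tilt [ 0.002 -1.     0.009] F [0.8 0.5 0.4] w 0.0853 q [ 0.56  0.53 -0.29  0.75 -0.    1.81]
turn [-0.51  0.08  0.11] shift [ 0.0003  0.0703 -0.0029]
```

View pics/s21.png

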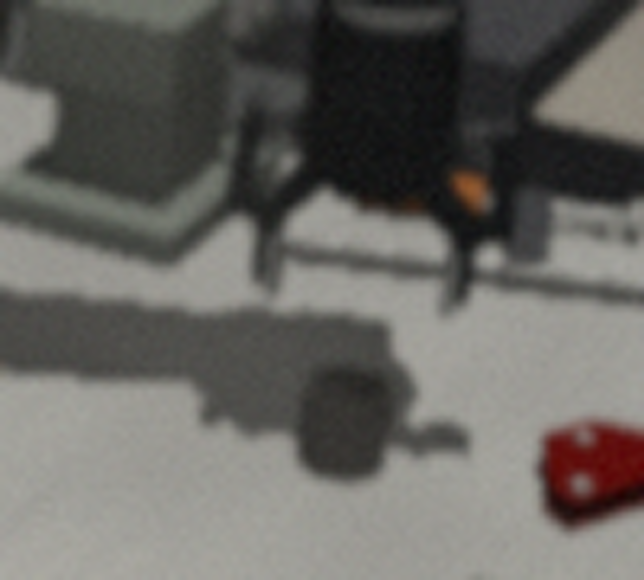

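The tips (crop x 268 and 453) and the body converge towards the pipe at 345, so it's aligned. Descend to TCP z 0.086 and close.

Call:
arm_command(motion=[[[-0.5,0,0],[0,0.005,-0.003],0.085],[[-0.5,0,0],[0,0.015,-0.003],0.085],[[-0.5,0,0],[0,0.027,-0.003],0.085],[[-0.5,0,0],[0,0.039,-0.003],0.085],[[-0.5,0,0],[0,0.05,-0.003],0.085],[[-0.5,0,0],[0,0.06,-0.003],0.085],[[-0.5,0,0],[0,0.066,-0.003],0.085],[[-0.5,0,0],[0,0.069,-0.003],0.085],[[-0.5,0,0],[0,0.069,-0.003],0.075],[[-0.5,0,0],[0,0.069,-0.003],0.068]])

```text
time: 31.3
ee_pos: [0.4569, 0.3703, 0.0867]
tool_rot: [[0.307, 0.001, 0.952], [-0.952, -0.001, 0.307], [0.002, -1.0, 0.001]]
wrist_force: [-0.1, -0.1, 0.4]
width: 0.0681
```

```bash
python3 mv.py 456.5 370 86 18;python3 pic.py s22 side 340 440 100 190;
```

```text
t 31.3 p [0.4569 0.3703 0.0867] yaw 17.85 tilt [ 0.002 -1.     0.001] F [-0.1 -0.1  0.4] w 0.0681 q [ 0.56  0.62 -0.34  0.61 -0.    1.82]
turn [-0.05 -0.15  0.1 ] shift [ 0.0001  0.0007 -0.0005]
```

View pics/s22.png

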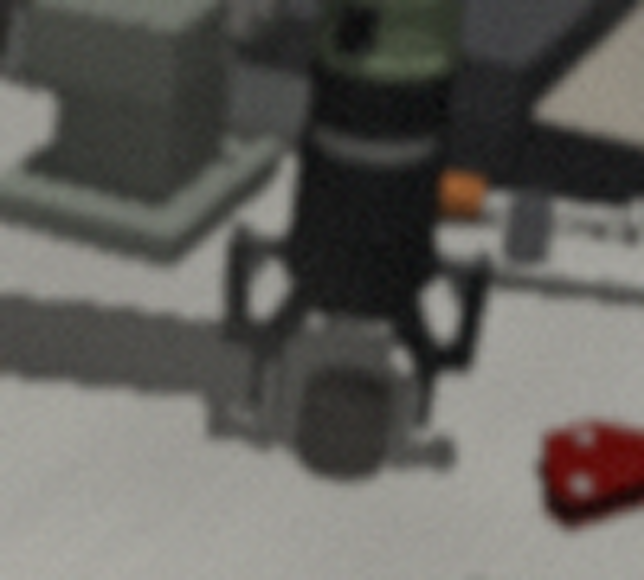

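Centred on the pipe. Close, then lift.

Call:
arm_command(motion=[[[0,0,0],[0,0.0005,0],0.063],[[0,0,0],[0,0.0005,0],0.059],[[0,0,0],[0,0.0005,0],0.056],[[0,0,0],[0,0.0005,0],0.053],[[0,0,0],[0,0.0005,0],0.051],[[0,0,0],[0,0.0005,0],0.049],[[0,0,0],[0,0.0005,0],0.047],[[0,0,0],[0,0.0005,0],0.044],[[0,0,0],[0,0.0005,0],0.04],[[0,0,0],[0,0.0005,0],0.03]])

```text
time: 32.18
ee_pos: [0.4585, 0.3711, 0.0878]
tool_rot: [[0.306, 0.005, 0.952], [-0.952, 0.001, 0.306], [0.001, -1.0, 0.005]]
wrist_force: [2.4, 0.6, 6.7]
width: 0.0464
```

Call:
arm_command(motion=[[[0,0,0],[0,0,0],0.03],[[0,0,0],[0,0,0],0.03],[[0,0,0],[0,0,0],0.03],[[0,0,0],[0,-0.003,0],0.03],[[0,0,0],[0,-0.015,0],0.03],[[0,0,0],[0,-0.035,0],0.03],[[0,0,0],[0,-0.05,0],0.03],[[0,0,0],[0,-0.055,0],0.03],[[0,0,0],[0,-0.055,0],0.03],[[0,0,0],[0,-0.055,0],0.03]])

```text
time: 33.02
ee_pos: [0.4579, 0.3709, 0.1426]
tool_rot: [[0.306, 0.005, 0.952], [-0.952, 0.0, 0.306], [0.001, -1.0, 0.005]]
wrist_force: [0.2, 0.5, -4.1]
width: 0.0462
```

```bash
python3 mv.py 634.5 127.5 140 -1.7;python3 pic.py s23 side 340 440 100 190;
```

```text
t 33.02 p [0.4579 0.3709 0.1426] yaw 17.84 tilt [ 0.001 -1.     0.005] F [ 0.2  0.5 -4.1] w 0.0462 q [ 0.56  0.54 -0.3   0.72 -0.    1.82]
turn [-0.27 19.54  0.02] shift [0.2858 0.0033 0.0936]
```

View pics/s23.png

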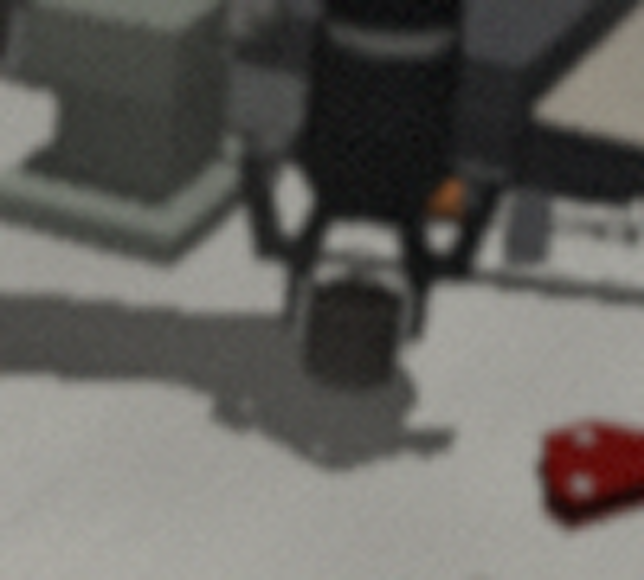

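The short pipe is held upright (crop (350,330)). Transit to the narrow bay.

Call:
arm_command(motion=[[[0,4,0],[0.025,0,0.008],0.03],[[0,8,0],[0.06,0,0.02],0.03],[[0,12,0],[0.095,0,0.031],0.03],[[0,16,0],[0.13,0,0.043],0.03],[[0,19.5,0],[0.165,0,0.054],0.03],[[0,19.5,0],[0.2,0,0.066],0.03],[[0,19.5,0],[0.235,0,0.077],0.03],[[0,19.5,0],[0.262,0,0.086],0.03],[[0,19.5,0],[0.28,0,0.092],0.03],[[-0.3,19.5,0],[0.286,0,0.0935],0.03]])

```text
time: 33.9
ee_pos: [0.6353, 0.1237, 0.1413]
tool_rot: [[-0.033, -0.002, 0.999], [-0.999, -0.002, -0.033], [0.002, -1.0, -0.002]]
wrist_force: [-0.4, -0.4, -4.0]
width: 0.0462
```

```bash
python3 mv.py 634.5 127.5 96 -1.7
```

```text
t 33.9 p [0.6353 0.1237 0.1413] yaw -1.89 tilt [ 0.002 -1.    -0.002] F [-0.4 -0.4 -4. ] w 0.0462 q [ 0.08  0.64 -0.12  0.81 -0.    1.68]
turn [ 0.13 -0.19  0.13] shift [-0.0039  0.0453 -0.0009]
```

Call:
arm_command(motion=[[[0,0,0],[-0.002,0.003,-0.001],0.03],[[0.1,0,0.1],[-0.004,0.01,-0.001],0.03],[[0.1,0,0.1],[-0.004,0.02,-0.001],0.03],[[0.1,0,0.1],[-0.004,0.03,-0.001],0.03],[[0.1,0,0.1],[-0.004,0.038,-0.001],0.03],[[0.1,0,0.1],[-0.004,0.043,-0.001],0.03],[[0.1,0,0.1],[-0.004,0.046,-0.001],0.03],[[0.1,0,0.1],[-0.004,0.046,-0.001],0.03],[[0.1,0,0.1],[-0.004,0.046,-0.001],0.03],[[0.1,0,0.1],[-0.004,0.046,-0.001],0.03]])

```text
time: 34.73
ee_pos: [0.6348, 0.1277, 0.0958]
tool_rot: [[-0.033, 0.0, 0.999], [-0.999, -0.0, -0.033], [0.0, -1.0, 0.0]]
wrist_force: [-0.1, 0.1, -4.0]
width: 0.0463
```

```bash
python3 mv.py 634.5 127.5 91 -1.7;python3 pic.py s24 side 360 480 140 240;
```

```text
t 34.73 p [0.6348 0.1277 0.0958] yaw -1.89 tilt [ 0. -1.  0.] F [-0.1  0.1 -4. ] w 0.0463 q [ 0.08  0.69 -0.16  0.72 -0.    1.69]
turn [-0.02 -0.19  0.03] shift [ 0.0002  0.0048 -0.0002]
```

View pics/s24.png

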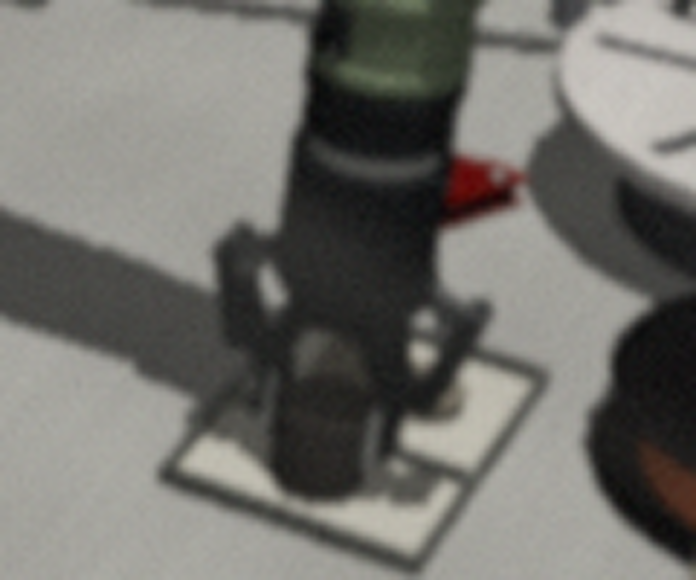

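Over the narrow bay. Slow final lowering.

Call:
arm_command(motion=[[[0,0,0],[0,0.001,0],0.03],[[0,0,0],[0,0.002,0],0.03],[[0,0,0],[0,0.003,0],0.03],[[0,0,0],[0,0.0037,0],0.03],[[0,0,0],[0,0.0043,0],0.03],[[0,0,0],[0,0.0048,0],0.03],[[0,0,0],[0,0.0052,0],0.03],[[0,0,0],[0,0.0052,0],0.03],[[0,0,0],[0,0.0052,0],0.03],[[0,0,0],[0,0.0052,0],0.03]])

```text
time: 35.62
ee_pos: [0.6348, 0.1277, 0.0909]
tool_rot: [[-0.033, 0.001, 0.999], [-0.999, -0.0, -0.033], [0.0, -1.0, 0.001]]
wrist_force: [-1.6, -0.2, 1.6]
width: 0.0465
```

Contact. Release and lift.

Call:
arm_command(motion=[[[0,0,0],[0,0,0],0.045],[[0,0,0],[0,0,0],0.048],[[0,0,0],[0,0,0],0.052],[[0,0,0],[0,0,0],0.058],[[0,0,0],[0,0,0],0.065],[[0,0,0],[0,-0.002,0],0.07],[[0,0,0],[0,-0.015,0],0.07],[[0,0,0],[0,-0.045,0],0.07],[[0,0,0],[0,-0.08,0],0.07],[[0,0,0],[0,-0.12,0],0.07]])

```text
time: 36.45
ee_pos: [0.6337, 0.1276, 0.2118]
tool_rot: [[-0.033, -0.002, 0.999], [-0.999, -0.001, -0.033], [0.001, -1.0, -0.002]]
wrist_force: [1.3, -0.0, 0.8]
width: 0.0701
```

```bash
python3 mv.py 330 60 250 -1.7
```

```text
t 36.45 p [0.6337 0.1276 0.2118] yaw -1.89 tilt [ 0.001 -1.    -0.002] F [ 1.3 -0.   0.8] w 0.0701 q [ 0.08  0.57 -0.05  0.95 -0.    1.69]
turn [ 0.11 -0.19  0.04] shift [ 0.0777 -0.0375 -0.3014]
```

Retracting to see both trays.

Call:
arm_command(motion=[[[0,0,0],[0.01,-0.01,-0.03],0.07],[[0,0,0],[0.02,-0.02,-0.065],0.07],[[0,0,0],[0.03,-0.038,-0.1],0.07],[[0,0,0],[0.04,-0.038,-0.135],0.07],[[0,0,0],[0.05,-0.038,-0.17],0.07],[[0,0,0],[0.06,-0.038,-0.205],0.07],[[0,0,0],[0.07,-0.038,-0.24],0.07],[[0,0,0],[0.075,-0.038,-0.265],0.07],[[0,0,0],[0.078,-0.038,-0.28],0.07],[[0,0,0],[0.078,-0.038,-0.28],0.07]])

```text
time: 37.28
ee_pos: [0.3481, 0.0588, 0.2511]
tool_rot: [[-0.034, -0.003, 0.999], [-0.999, -0.001, -0.034], [0.001, -1.0, -0.003]]
wrist_force: [0.3, -0.3, -1.2]
width: 0.0701
```

```bash
python3 mv.py; python3 pic.py tf top 130 490 90 230;python3 pic.py sf side 200 500 130 350
```

```text
t 37.28 p [0.3481 0.0588 0.2511] yaw -1.92 tilt [ 0.001 -1.    -0.003] F [ 0.3 -0.3 -1.2] w 0.0701 q [-0.04  0.01 -0.73  0.83 -0.    1.56]
```

View pics/tf.png

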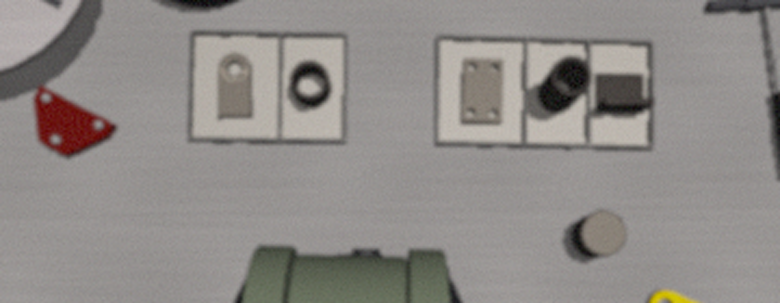

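View pics/sf.png

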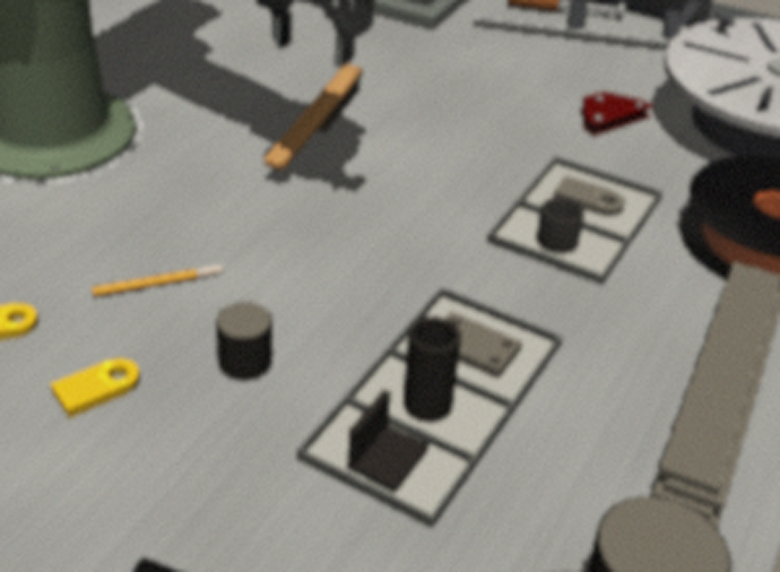

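All five parts sit in their bays, upright and flat. The billet (top face about (408,197)) and the magnet are where they were. Handing in.

```bash
python3 -c "
from plant import manip
print(manip.sign_off())"
```

```text
the job is handed in; nothing more can be done
None
```

Both weld kits are made up and handed in at about 37 s of the 125 s allowed. I placed the parts in the order asked: base plate, long pipe and angle clip in the three-bay tray, then hinge lug and short pipe in the two-bay tray. Each part was lowered until the wrist force showed it resting on the tray floor, then released and the gripper lifted clear.

**Final pictures (top and side):** each part is alone in its bay, clear of the walls. The plate and lug lie flat, both pipes stand on end, and the clip stands on the same leg as in stock. The billet's top face is at the same pixel position as before, and the magnet looks unmoved. The gripper is parked well clear of everything.

**Checks that disagreed:**
- **Position estimates:** the two cameras differed by up to about 5 mm on the clip and 2 mm on the pipes. I used positions between the two views, which left enough room for every grasp.
- **Plate placing:** on the way down the arm was about 5 mm off target, and I corrected that before setting the plate down.
- **Gripper reading:** it read about 1–2 mm under nominal on every part.

No check failed. The largest wrist force I read was about 8 N.

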